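Index a specimen magazine with its thumbwheel and weigh one rock

TASK

Roll the numbered thumbwheel of the specimen magazine until the pocket with the rust-red rock stands in the slot of the clear roof, turning the tray with the thumbwheel only. Then take that rock out, set it gently down on the middle of the balance pan and let go, and finally roll the thumbwheel back to number 3. Leave the other rocks on their tray, and do not push about the wash bottle, the dropper bottle or the mug.

Things in the scene. Friction and masses are not known exactly. Their poses are not given: they have to be found in the camera images.
- magazine: Fixed specimen magazine; origin on the bench under the tray's axis, -x its front (to the robot), +y its left. On a white plinth (radius 140 mm) turns a grey tray, radius 132 mm, floor 32 mm above the bench, with six numbered pockets centred 88 mm from the axis, 60 deg apart, parted by fins 5 mm high. The thumbwheel's console stands at the right front, posts at (+-137, +-137) mm.
- roof_slot (a point): Middle of the slot's back edge in the clear roof, at the roof's top, 112 mm above the bench; axes as the magazine's. The roof (5 mm thick) covers x and y -150 to +150 mm about the tray's axis, but for the slot: 150 mm wide (75 mm to either side of this point), open from here (15 mm behind the tray's axis) out to the front. Its posts end 116 mm above the bench.
- thumbwheel (a joint): Angle (rad) of the black thumbwheel, rolling about the magazine's y axis: -1.571 = number 1, -0.785 = 2, 0 = 3 (start), 0.785 = 4, 1.571 = 5, 2.356 = 6; stops beyond 1 and 6. Rolling the top away (magazine +x) raises it. Number n brings pocket n into the slot. It clicks: a spring pulls it to the nearest number; past half a step it goes on to the next in about 0.5 s. A slow push of 4 to 6 N rolls it.
- wheel_centre (a point): On the wheel's axis, 66 mm above the bench, mid ribbed band; does not turn; axes as the magazine's. Drum radius 36 mm. The band, 36 mm wide along the axis, has 8 straight ribs, 5 mm thick, tips at radius 50 mm, 45 deg apart; when a number is set they stand 22.5 and 67.5 deg either side of straight up. Left of the band: white tiles with numerals 1 to 6; the one on top, by the red pointer, is set.
- console (a point): Middle of the grey console on the bench: 136 mm (x) by 100 mm (y), walls 78 mm high; axes as the magazine's. The thumbwheel stands out of its open top. A post on its left wall, 45 mm from here, carries the red pointer, 108 mm high.
- tray (a joint): Angle of the tray (rad), counterclockwise from above positive, 0 at the start; geared to the thumbwheel: always 4/3 of its angle, so 60 deg of tray for each step of the wheel.
- opening (a point): Point on the tray floor (32 mm above the bench) in the roof's slot, 88 mm in front of the tray's axis, where the pocket that is set stands. Axes as the magazine's. At the start pocket 3 is here (empty); seen from above, pocket n stands (n - 3) x 60 deg clockwise from here about the tray's axis.
- tray_centre (a point): Point on the tray's axis, at the height of its floor (32 mm above the bench).
- rock_2: The wanted specimen: rust-red rock, 50 x 48 x 37 mm, about 0.14 kg, origin at the middle of its underside, z up. It starts in pocket 1, 2, 5 or 6, turned any way.
- rock_1: Brown-grey rock, 63 x 74 x 44 mm, on the tray; stays there.
- rock_3: Dark green rock, 42 x 56 x 40 mm, on the tray; stays there.
- rock_4: Pale buff rock, 59 x 69 x 40 mm, on the tray; stays there.
- balance: White laboratory balance, fixed, 180 mm (x) by 150 mm (y), casing 42 mm high, display at its front (-x) side. Origin on the bench under its middle.
- pan_top (a point): Middle of the upper face of the balance's round steel pan, radius 52 mm, 62 mm above the bench, 32 mm behind (+x of) the balance's middle. The pan gives on a spring, about 1 mm under the rock, 5 mm at most.
- microscope_left: Fixed cream microscope on the bench between the magazine and the balance, in the way of a straight carry: taller than 0.35 m, it fills about x 0.48 to 0.88 m, y -0.18 to 0.04 m of the world; the bench in front of it (x below 0.45 m) is free but for the wash bottle.
- wash_bottle: White squeeze wash bottle with a red cap and bent nozzle, 62 x 87 x 195 mm, origin under its body, standing on the bench between magazine and balance. Bystander.
- dropper_bottle: Amber dropper bottle with black cap, 33 mm across, 102 mm high, origin under its middle, standing behind the balance. Bystander.
- mug: White mug with yellow and red bands, 80 x 114 x 89 mm with its handle, origin under its middle, standing on the right of the balance. Bystander.
There are look-alikes about, which are no part of the job. What is shaped like the rock_4 but blue is not meant.

How it is judged:
On the way, in this order (a step that is already met when the one before it is completed fails the run):
1. the pocket with the rust-red rock stands in the slot, wheel clicked into its number (horizontal distance between rock_2 and opening below 0.025 m and (value of joint thumbwheel between -1.6908 and -1.4508 rad or value of joint thumbwheel between -0.9054 and -0.6654 rad or value of joint thumbwheel between -0.12 and 0.12 rad or value of joint thumbwheel between 0.6654 and 0.9054 rad or value of joint thumbwheel between 1.4508 and 1.6908 rad or value of joint thumbwheel between 2.2362 and 2.4762 rad)), for 0.2 s.
2. the rust-red rock rests on the balance pan, let go (horizontal distance between rock_2 and pan_top below 0.03 m and z of rock_2 in the frame of pan_top between -0.012 and 0.03 m and contact force between rock_2 and balance above 0.4 N and linear speed of rock_2 below 0.03 m/s and contact force between the fingers and rock_2 below 0.05 N), for 0.2 s.
At the end, for the whole second after the job is handed in: The rust-red rock rests on the balance pan, its middle within 30 mm of the pan's middle; the thumbwheel is set to number 3 (within 0.12 rad); the three other rocks lie on the tray (horizontal distance between rock_2 and pan_top below 0.03 m and z of rock_2 in the frame of pan_top between -0.012 and 0.03 m and contact force between rock_2 and balance above 0.4 N and linear speed of rock_2 below 0.03 m/s and value of joint thumbwheel between -0.12 and 0.12 rad and distance between each of rock_1, rock_3, rock_4 and tray_centre below 0.125 m and z of each of rock_1, rock_3, rock_4 in the frame of magazine below 0.05 m); the robot touches nothing.
It fails at once if the tray turned by pushing it or a rock on it: a finger or arm presses the tray or a rock on it with over 1 N while the wheel is more than 0.25 rad off every number ((contact force between any of the fingers, the arm and tray above 1 N or contact force between any of the fingers, the arm and rock_1 above 1 N or contact force between any of the fingers, the arm and rock_3 above 1 N or contact force between any of the fingers, the arm and rock_4 above 1 N or (contact force between any of the fingers, the arm and rock_2 above 1 N and distance between rock_2 and tray_centre below 0.12 m)) and not (value of joint thumbwheel between -1.8208 and -1.3208 rad or value of joint thumbwheel between -1.0354 and -0.5354 rad or value of joint thumbwheel between -0.25 and 0.25 rad or value of joint thumbwheel between 0.5354 and 1.0354 rad or value of joint thumbwheel between 1.3208 and 1.8208 rad or value of joint thumbwheel between 2.1062 and 2.6062 rad)).
It fails at once if the rust-red rock dropped on the balance (faster than 0.5 m/s within 60 mm above the pan) (linear speed of rock_2 above 0.5 m/s and horizontal distance between rock_2 and pan_top below 0.06 m and z of rock_2 in the frame of pan_top below 0.06 m).
It fails at once if another rock left the tray (not (distance between each of rock_1, rock_3, rock_4 and tray_centre below 0.125 m and z of each of rock_1, rock_3, rock_4 in the frame of magazine below 0.05 m)).
It fails at once if a bystander shifted by over 25 mm or tipped (distance of any of wash_bottle, dropper_bottle, mug from where it was at the start of the episode above 0.025 m or angle between any of wash_bottle, dropper_bottle, mug's own z axis and vertical above 0.4 rad).
It also fails if it takes over 72 s, if anything falls off the work surface, if the arm or the gripper's body presses on something with over 40 N, if the wrist force passes 120 N, or if a joint passes its speed limit or range.

ROBOT

A 6-joint arm with a two-finger parallel gripper is mounted at the origin on a cart in front of the work surface, level with it; the furniture and walls round the work are solid. World frame = base frame: x ahead of the robot, y to its left, z up, the work surface at z = 0. Lengths are in m, angles in rad, forces in N, time in s.
With the tool pointing down it reaches from about 0.375 to 0.975 m from the base axis. Payload 3.8 kg.
Tool frame: the origin (TCP) lies midway between the tips of the shut fingers; the grasp point (between the pads) lies 19 mm behind it (bot.grip_point_offset is the distance from the TCP to the grasp point, in m); z points along the fingers, y is the direction in which the jaws open and shut (so a half turn about z gives the same grasp; the last joint's range is limited). The gripper opens to 85 mm and grips with 20 to 120 N. Pads are 22 mm wide; open, the fingers measure 114 mm over their backs; the gripper's body (76 mm by 85 mm) begins 54 mm behind the grasp point. The pads swing forward as they close: fully open they stand 13 mm farther back than shut.
Start: joints at [1.203, 0.264, 1.604, -0, 1.274, -0.037], TCP at [0.219, 0.638, 0.195] pointing down, gripper open.
Joint ranges: [-2.63, 2.63], [-0.94, 2.18], [0.31, 2.57], [-1.31, 4.45], [0, 2.66], [-2.55, 2.55]. Speed limits (rad/s): [2.57, 2.57, 3.14, 3.14, 3.14, 3.14].

INTERFACE

Orientations are given as [roll, pitch, yaw] about the fixed x, y, z axes, in that order (R = Rz(yaw) Ry(pitch) Rx(roll)).
In Python, from rig import bot, cams, models gives the robot as it stands.
- The arm moves only by the tool servo_tool, never from a script. Its arguments are lists of equal length, an entry for each row: "linear": the shift along the tool's x, y, z normalised to -1 to 1, where 1 is 5 cm, a list of three; "angular": the turn, a rotation vector about the tool's x, y, z normalised to -1 to 1, where 1 is 0.08 rad, a list of three. In form: {"linear": [[dx, dy, dz], ...], "angular": [[wx, wy, wz], ...]}. A call has 1 to 20 rows; each row shifts and turns the commanded pose from where the row before left it, along the tool's axes as they then stand; what a row does not reach is not made up. A row lasts 1/10 s, in which the tool goes at most 50 mm and 8.59 degrees, less where a joint would pass 70% of its speed; a pose out of reach is approached as far as the arm can. A call with a number of a shift or a turn outside -1 to 1 is refused whole. A call with a gripper value outside its range is refused whole. "grip" is the opening, from -1 (shut) to 1 (fully open), set as the call begins (left out, the last holds). The fingers move at their own pace and stop on an object; "grip_force" is the grip in N (left out, the last holds). Time passes only in rows, so rows that do not move let the fingers close. It gives the time, the measured TCP pose, the force and the opening at its end, in the units of the state.
- bot.read_state(): the state, without advancing time (a new reading comes with each control period).
- cams.grab_frame(name): name is "scene" or "side" or "wrist"; returns a dict with "frame" (420x560x3 uint8, red, green, blue), "vfov" (degrees; the focal length in pixels is half the picture's height over the tangent of half this angle, whatever the lens; pixels are square), "cx", "cy" (the principal point, pixels), "camera_from_world" (4x4, takes a point from world to camera coordinates); the wrist camera has in their place "hand_eye" (4x4, takes a point from camera to tool coordinates, whose origin is the TCP and whose axes are the flange's). Camera axes: x right, y down, z forward; pixel columns grow to the right and rows downward; lengths in m; the calibration is good to about 2 mm. A picture is of the moment at which its call begins: read the wrist's pose just before it. There is no depth.
- bot.hand_in(): hands the job in, once; it reports no verdict.
Trained networks look in a picture, given as the dict that the camera call returned (one of the last four; its "shot" number tells which), for a name from the list of things; names that differ only in an ending like _2 or _b are one class to them, and where a whole thing is asked for, a point or a joint stands for the part that bears it (a point fixed in the world has none). Each returns a list of dicts, best first, with "score" (0 to 1); they miss things now and then, are a little off and sometimes report something else, mostly with a low value. They report only what shows in the picture. A call takes as long as a camera call. They do not tell look-alikes from the thing itself.
- models.boxes_of(thing, picture): "point" ([row, column] in pixels, amid what is visible of it).
- models.regions_of(thing, picture): "pixels" (420x560 bool, what is visible of it) and "point" ([row, column] in pixels, amid what is visible of it).
The state is a dict: "time_s": time; "joint_positions": joint angles; "dq": joint speeds; "joint_efforts": joint torques, N m; "eef_pos": TCP position; "ee_rot": TCP orientation; "wrist_force": force on the tool from outside, world axes, zero at the start; "moment": the same for the moment, N m; "width": finger opening in m.
Only numpy, scipy, OpenCV 4.12 (cv2) and the standard library are available. Lean on these libraries where they do the work, as an engineer would, in place of code of your own. Each camera call takes 0.05 s, during which the arm holds its last target.

## Working session

There is one attempt and no reset: what is moved stays moved. The work goes in short steps, Python scripts to look and compute and a tool call to move; the robot and the scene stay as the last step left them, time stands still between calls to the robot, and variables do not carry over. Pictures are saved under pics/ and viewed, and the job is handed in when it is done.

Besides the shell and the picture viewer there is one more tool, called after ">>>" as name(argument=value, ...) on one line, values as JSON. servo_tool: Moves the arm, as the interface text tells. Scaled input: -1 to 1 covers 5 cm each way for a shift and 0.08 rad each way for a turn. Its arguments: {"type":"object","properties":{"linear":{"type":"array"},"angular":{"type":"array"},"grip":{"type":"number"},"grip_force":{"type":"number"}},"required":["linear","angular"]}

```bash
ls; mkdir -p pics
python3 - <<'E'
from rig import bot,cams,models
import cv2,numpy as np
s=bot.read_state();print({k:np.round(v,3) for k,v in s.items()})
for n in ["scene","side","wrist"]:
    f=cams.grab_frame(n);cv2.imwrite(f"pics/{n}0.png",f["frame"][:,:,::-1])
    print(n,{k:v for k,v in f.items() if k!="frame"})
E
```

```text
pics
{'time_s': np.float64(0.0), 'joint_positions': array([ 1.203,  0.265,  1.605, -0.   ,  1.274, -0.037]), 'dq': array([ 0.   , -0.001,  0.   ,  0.   ,  0.   ,  0.001]), 'joint_efforts': array([ 1.0000e-03, -5.1509e+01, -3.6733e+01,  0.0000e+00,  1.3000e-02,
       -0.0000e+00]), 'eef_pos': array([0.219, 0.638, 0.194]), 'ee_rot': array([-3.139, -0.   ,  2.811]), 'wrist_force': array([-0.073, -0.346,  0.055]), 'moment': array([ 0.015, -0.02 ,  0.017]), 'width': np.float64(0.085)}
scene {'vfov': 56.24700479659364, 'cx': 280.47358551216433, 'cy': 210.8619819887148, 'camera_from_world': array([[ 0.6787898 , -0.73431551, -0.00501344, -0.39559091],
       [-0.27658147, -0.24933124, -0.92808223,  0.28375871],
       [ 0.68025517,  0.63135938, -0.37234157,  1.0634789 ],
       [ 0.        ,  0.        ,  0.        ,  1.        ]]), 'shot': 1}
side {'vfov': 57.46124859734562, 'cx': 272.96114250514273, 'cy': 210.12448873213134, 'camera_from_world': array([[-0.99976378,  0.01005884,  0.01926663,  0.59195633],
       [-0.01308289,  0.4293524 , -0.90304228,  0.06236347],
       [-0.01735573, -0.90308102, -0.42911938,  1.54976223],
       [ 0.        ,  0.        ,  0.        ,  1.        ]]), 'shot': 2}
wrist {'vfov': 62.27356657364829, 'cx': 279.0965683251148, 'cy': 202.5512470256887, 'hand_eye': array([[ 5.42714632e-04, -9.63077624e-01, -2.69223319e-01,
         6.68632850e-02],
       [ 9.99999590e-01,  3.27482039e-04,  8.44368855e-04,
         2.69635500e-04],
       [-7.25026949e-04, -2.69223667e-01,  9.63077407e-01,
        -1.78463533e-01],
       [ 0.00000000e+00,  0.00000000e+00,  0.00000000e+00,
         1.00000000e+00]]), 'shot': 3}
```

View pics/scene0.png

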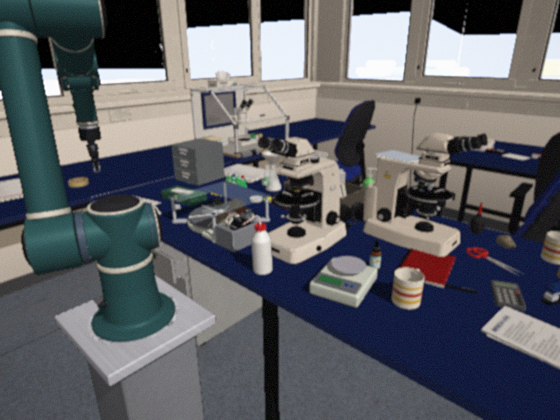

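View pics/side0.png

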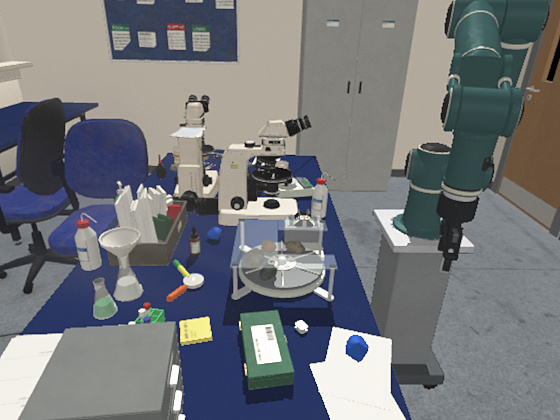

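View pics/wrist0.png

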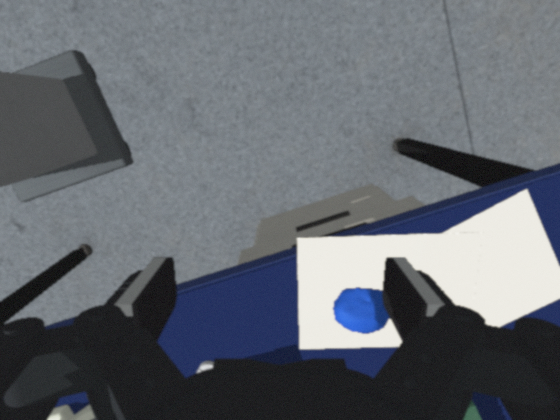

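Run:
```python
import cv2
a=cv2.imread("pics/side0.png")[170:310,220:350];cv2.imwrite("pics/side0c.png",cv2.resize(a,None,fx=5,fy=5,interpolation=cv2.INTER_CUBIC)[:, :800])
a=cv2.imread("pics/scene0.png")[160:310,150:390];cv2.imwrite("pics/scene0c.png",cv2.resize(a,None,fx=3.3,fy=3.3,interpolation=cv2.INTER_CUBIC))
```

```text
(no output)
```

View pics/side0c.png

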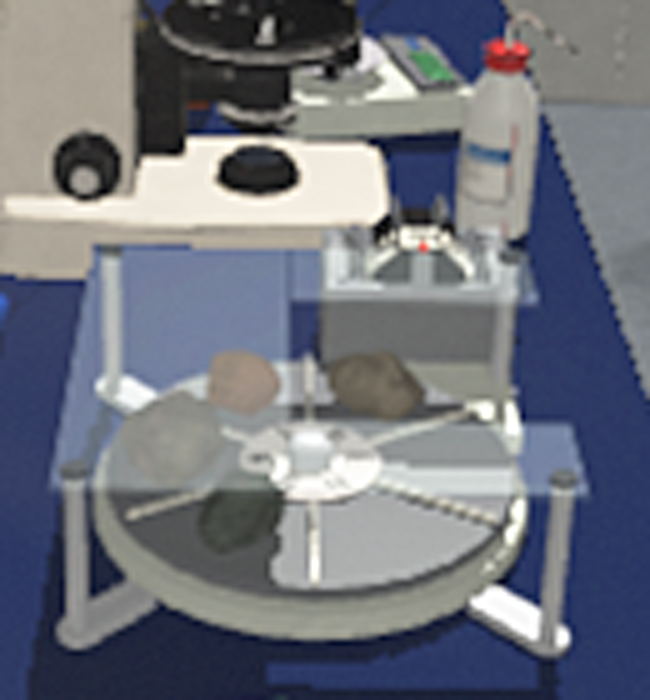

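View pics/scene0c.png

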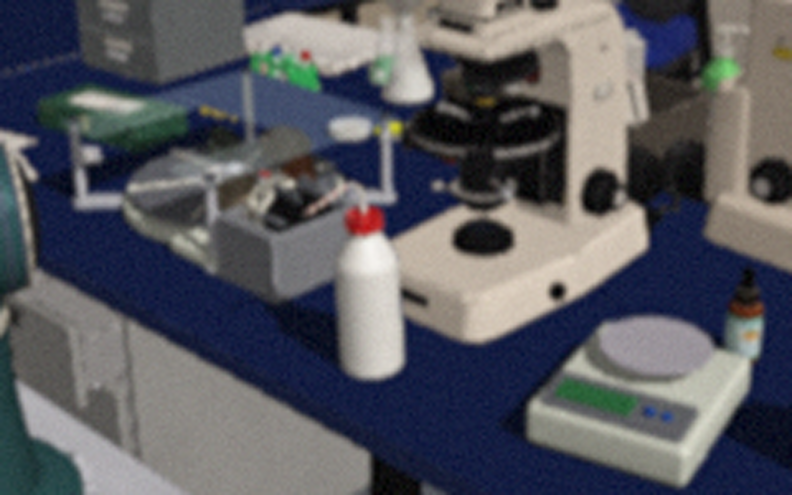

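```bash
cat > h.py <<'E'
import numpy as np,cv2
from scipy.spatial.transform import Rotation as R
CAL={}
def f(c): return 210/np.tan(np.radians(c["vfov"]/2))
def T_tool(s):
    T=np.eye(4);T[:3,:3]=R.from_euler('xyz',s["ee_rot"]).as_matrix();T[:3,3]=s["eef_pos"];return T
def wfc(c,s=None):
    return np.linalg.inv(c["camera_from_world"]) if "camera_from_world" in c else T_tool(s)@c["hand_eye"]
def pix2plane(c,uv,z,s=None):
    T=wfc(c,s);uv=np.atleast_2d(uv).astype(float);F=f(c)
    d=np.c_[(uv[:,0]-c["cx"])/F,(uv[:,1]-c["cy"])/F,np.ones(len(uv))]@T[:3,:3].T
    o=T[:3,3];return o+d*((z-o[2])/d[:,2])[:,None]
def proj(c,P,s=None):
    T=np.linalg.inv(wfc(c,s));P=np.atleast_2d(P);q=P@T[:3,:3].T+T[:3,3]
    return np.c_[q[:,0]/q[:,2]*f(c)+c["cx"],q[:,1]/q[:,2]*f(c)+c["cy"]]
E
python3 - <<'E'
from h import *
from rig import cams,bot,models
c=cams.grab_frame("side")
o=np.array([220,170])
for z,p in [(.116,[(112,248),(512,255),(73,465),(563,478)]),(.066,[(412,240)]),(.105,[(424,246)])]:
    P=pix2plane(c,np.array(p)/5+o,z);print(z,P.round(3).tolist()); print(P.mean(0))
c=cams.grab_frame("scene")
o=np.array([150,160])
print("pan",pix2plane(c,np.array([(655,350)])/3.3+o,.062).round(3))
print("wash",pix2plane(c,np.array([(370,370),(365,215)])/3.3+o,0).round(3),pix2plane(c,np.array([(365,212)])/3.3+o,.17).round(3))
print("posts",pix2plane(c,np.array([(75,127),(212,180),(388,125),(250,78)])/3.3+o,.116).round(3))
E
```

```text
0.116 [[0.701, 0.196, 0.116], [0.427, 0.199, 0.116], [0.706, 0.464, 0.116], [0.433, 0.472, 0.116]]
[0.5666965  0.33241973 0.116     ]
0.066 [[0.483, 0.077, 0.066]]
[0.48321847 0.07739058 0.066     ]
0.105 [[0.484, 0.165, 0.105]]
[0.48375084 0.16468916 0.105     ]
pan [[ 0.521 -0.336  0.062]]
wash [[ 0.394 -0.094  0.   ]
 [ 0.653  0.177  0.   ]] [[ 0.392 -0.094  0.17 ]]
posts [[0.42  0.44  0.116]
 [0.426 0.181 0.116]
 [0.681 0.161 0.116]
 [0.689 0.431 0.116]]
```

>>> servo_tool(linear=[[-0.6,-0.39,-0.275],[-0.6,-0.39,-0.275],[-0.6,-0.39,-0.275],[-0.6,-0.39,-0.275],[-0.6,-0.39,-0.275],[-0.6,-0.39,-0.275],[-0.6,-0.39,-0.275],[-0.6,-0.39,-0.275],[-0.6,-0.39,-0.275],[-0.6,-0.39,-0.275],[-0.6,-0.39,-0.275],[-0.6,-0.39,-0.275],[0,0,0],[0,0,0],[0,0,0],[0,0,0],[0,0,0],[0,0,0],[0,0,0]], angular=[[0,0,0],[0,0,0],[0,0,0],[0,0,0],[0,0,0],[0,0,0],[0,0,0],[0,0,0],[0,0,0],[0,0,0],[0,0,0],[0,0,0],[0,0,-0.8],[0,0,-0.8],[0,0,-0.8],[0,0,-0.8],[0,0,-0.8],[0,0,0],[0,0,0]], grip=-1)

```text
time_s: 2.15
eef_pos: [0.4836, 0.3001, 0.3603]
ee_rot: [-3.142, -0.0, 3.129]
wrist_force: [0.3, 0.2, -0.3]
width: -0.0001
```

Run:
```python
from h import *
from rig import cams,bot,models
s=bot.read_state();c=cams.grab_frame("wrist");print(s["eef_pos"].round(4) if hasattr(s["eef_pos"],'round') else s["eef_pos"],s["ee_rot"],s["time_s"])
cv2.imwrite("pics/w1.png",cv2.resize(c["frame"][:,:,::-1],None,fx=1.42,fy=1.42,interpolation=cv2.INTER_CUBIC))
import pickle;pickle.dump((s,c),open("w1.pkl","wb"))
for n in ["rock_2","thumbwheel","console","magazine"]:
    for d in models.boxes_of(n,c): print(n,d)
```

```text
[0.4836 0.3001 0.3603] [-3.14152745e+00 -1.82757696e-04  3.12931307e+00] 2.15
rock_2 {'point': [85.0, 545.3], 'score': 0.7}
rock_2 {'point': [229.7, 347.0], 'score': 0.64}
rock_2 {'point': [178.4, 254.8], 'score': 0.63}
rock_2 {'point': [231.0, 251.3], 'score': 0.54}
thumbwheel {'point': [157.0, 142.4], 'score': 0.71}
thumbwheel {'point': [103.9, 15.4], 'score': 0.16}
console {'point': [186.6, 288.0], 'score': 0.74}
console {'point': [176.6, 305.5], 'score': 0.3}
magazine {'point': [184.4, 286.7], 'score': 0.61}
```

View pics/w1.png

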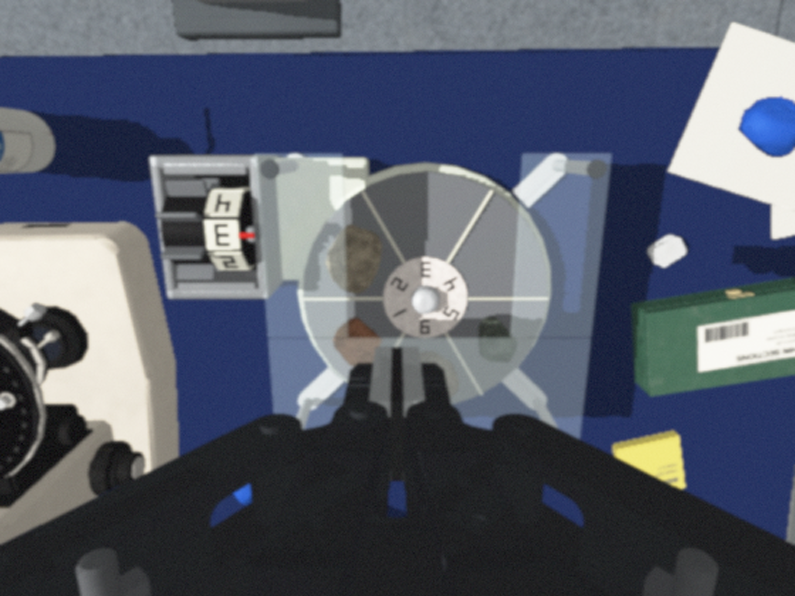

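Run:
```python
from h import *
import pickle
s,c=pickle.load(open("w1.pkl","rb"))
im=c["frame"][:,:,::-1]
cv2.imwrite("pics/w1a.png",cv2.resize(im[100:220,95:260],None,fx=4.8,fy=4.8,interpolation=cv2.INTER_CUBIC))
cv2.imwrite("pics/w1b.png",cv2.resize(im[100:290,180:440],None,fx=3,fy=3,interpolation=cv2.INTER_CUBIC))
```

```text
(no output)
```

View pics/w1a.png

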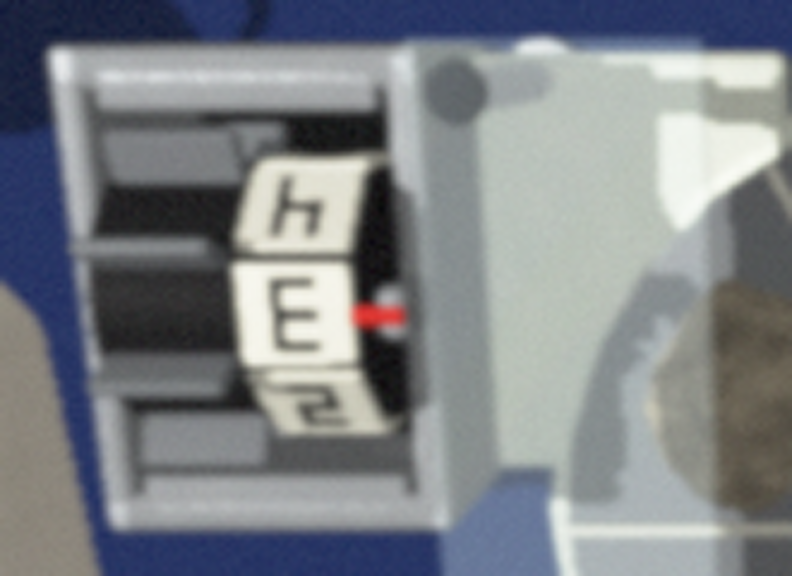

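View pics/w1b.png

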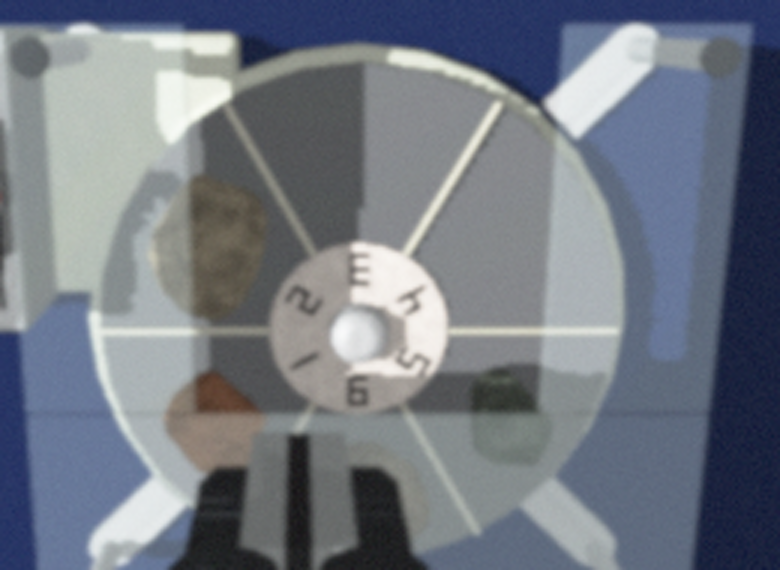

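Run:
```python
from h import *
import pickle
s,c=pickle.load(open("w1.pkl","rb"))
a=lambda p:np.array(p)/4.8+np.array([95,100])
print("console",pix2plane(c,a([(50,48),(408,45),(112,525),(448,525)]),.078,s).round(4).tolist())
P=pix2plane(c,a([(75,247),(220,245),(90,380),(225,375)]),.112,s);print("ribs",P.round(4).tolist())
print("pointer",pix2plane(c,a([(355,316),(405,316)]),.106,s).round(4).tolist())
b=lambda p:np.array(p)/3+np.array([180,100])
print("posts",pix2plane(c,b([(30,57),(720,57)]),.116,s).round(4).tolist())
print("fins60",pix2plane(c,b([(98,331),(620,331)]),.037,s).round(4).tolist())
print("hub",pix2plane(c,b([(358,328)]),.04,s).round(4).tolist())
print("roof",pix2plane(c,b([(187,30),(560,30),(200,412),(545,412)]),.112,s).round(4).tolist())
```

```text
console [[0.4199, 0.0786, 0.078], [0.4203, 0.1742, 0.078], [0.5528, 0.0771, 0.078], [0.5539, 0.1739, 0.078]]
ribs [[0.4687, 0.0942, 0.112], [0.4687, 0.1313, 0.112], [0.5033, 0.0932, 0.112], [0.5024, 0.1286, 0.112]]
pointer [[0.4883, 0.162, 0.106], [0.4885, 0.175, 0.106]]
posts [[0.4311, 0.1955, 0.116], [0.4343, 0.4676, 0.116]]
fins60 [[0.5681, 0.1992, 0.037], [0.5712, 0.4616, 0.037]]
hub [[0.5672, 0.3297, 0.04]]
roof [[0.4216, 0.2574, 0.112], [0.4233, 0.4049, 0.112], [0.583, 0.2566, 0.112], [0.5848, 0.4074, 0.112]]
```

>>> servo_tool(linear=[[-0.083,-0.375,0.41],[-0.083,-0.375,0.41],[-0.083,-0.375,0.41],[-0.083,-0.375,0.41],[-0.083,-0.375,0.41],[-0.083,-0.375,0.41],[-0.083,-0.375,0.41],[-0.083,-0.375,0.41],[-0.083,-0.375,0.41],[-0.083,-0.375,0.41],[0,0,0],[0,0,0]], angular=[[0,0,0],[0,0,0],[0,0,0],[0,0,0],[0,0,0],[0,0,0],[0,0,0],[0,0,0],[0,0,0],[0,0,0],[0,0,0],[0,0,0]])

```text
time_s: 3.6
eef_pos: [0.5229, 0.1122, 0.1552]
ee_rot: [3.141, -0.001, 3.129]
wrist_force: [-0.2, 0.3, -0.1]
width: -0.0005
```

Run:
```python
from h import *
from rig import cams,bot,models
s=bot.read_state();c=cams.grab_frame("wrist");d=cams.grab_frame("side")
cv2.imwrite("pics/w2.png",c["frame"][:,:,::-1])
cv2.imwrite("pics/s2.png",cv2.resize(d["frame"][170:310,220:350,::-1],None,fx=4,fy=4,interpolation=cv2.INTER_CUBIC))
print(proj(c,[[.4675,.13,.112],[.5055,.13,.112],[.4675,.094,.112],[.5055,.094,.112]],s))
```

```text
[[306.56553491 124.02469391]
 [306.00789644 183.66304938]
 [248.79928811 124.71576112]
 [250.83913373 184.30217918]]
```

View pics/w2.png

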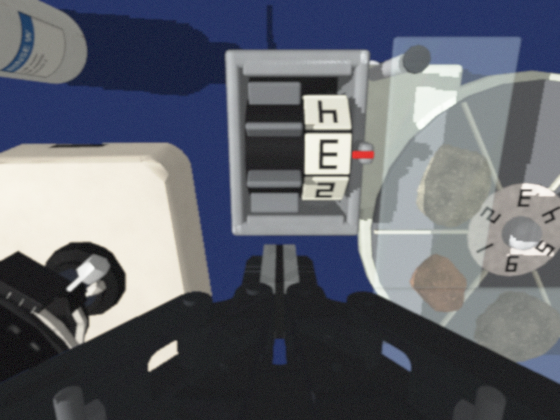

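View pics/s2.png

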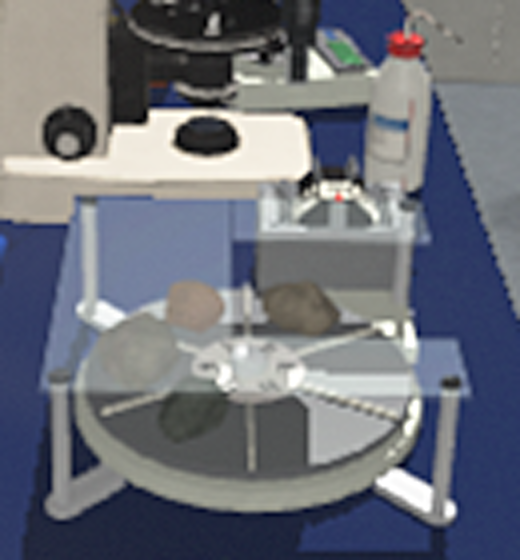

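Run:
```python
from h import *
from rig import cams,bot,models
s=bot.read_state();d=cams.grab_frame("side")
print(proj(d,[s["eef_pos"],[.4865,.112,.112]]),s["time_s"])
cv2.imwrite("pics/s3.png",d["frame"][:,:,::-1])
```

```text
[[293.12097946 199.64937936]
 [302.91645766 210.93501061]] 3.7
```

View pics/s3.png

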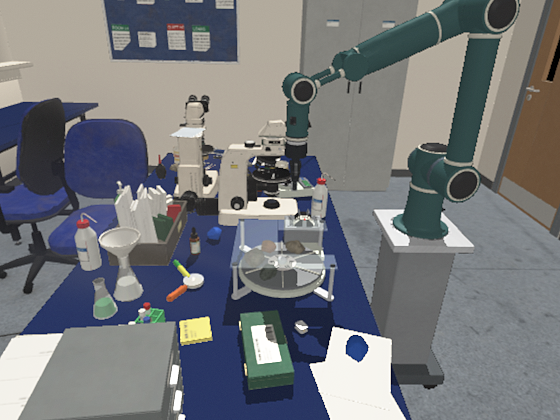

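Run:
```python
import cv2
a=cv2.imread("pics/s3.png")[140:250,250:350];cv2.imwrite("pics/s3c.png",cv2.resize(a,None,fx=5,fy=5,interpolation=cv2.INTER_CUBIC))
```

```text
(no output)
```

View pics/s3c.png

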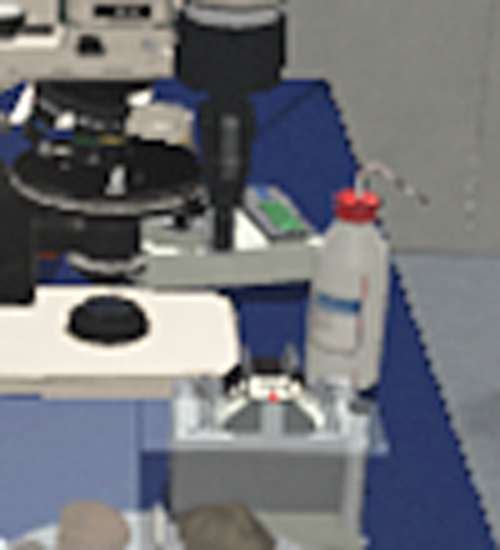

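Run:
```python
from rig import bot
from h import *
print([a for a in dir(bot) if a[0]!='_'],bot.grip_point_offset)
a=cv2.imread("pics/w2.png")[190:330,200:360];cv2.imwrite("pics/w2c.png",cv2.resize(a,None,fx=5,fy=5,interpolation=cv2.INTER_CUBIC))
```

```text
['Unreachable', 'grip_point_offset', 'hand_in', 'read_state'] 0.0187
```

View pics/w2c.png

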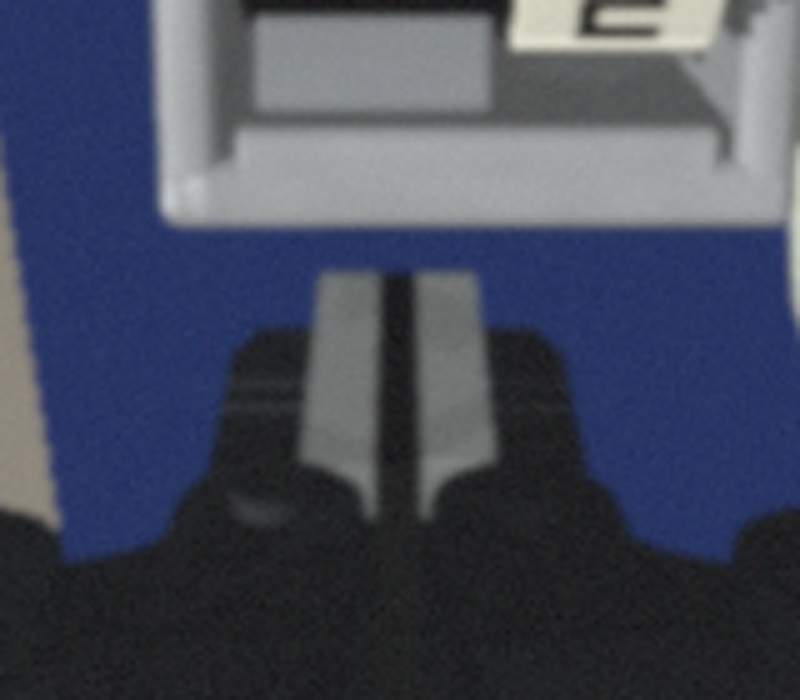

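Run:
```python
from h import *
from rig import bot,cams
s=bot.read_state();c=cams.grab_frame("wrist")
print(s["eef_pos"],s["time_s"])
a=cv2.resize(c["frame"][:,:,::-1],None,fx=1.42,fy=1.42,interpolation=cv2.INTER_CUBIC);
m=np.array([.5695,.331]);W=np.array([.487,.126])
pts=[[W[0]+dx,W[1]+dy,.078] for dx in(-.068,.068) for dy in (-.05,.05)]+[[m[0]-.137,m[1]-.137,.116]]
for p in proj(c,pts,s): cv2.circle(a,tuple(int(v) for v in p*1.42),3,(0,255,0),-1)
cv2.imwrite("pics/w3.png",a)
```

```text
[0.52418735 0.11318176 0.15693158] 3.75
```

View pics/w3.png

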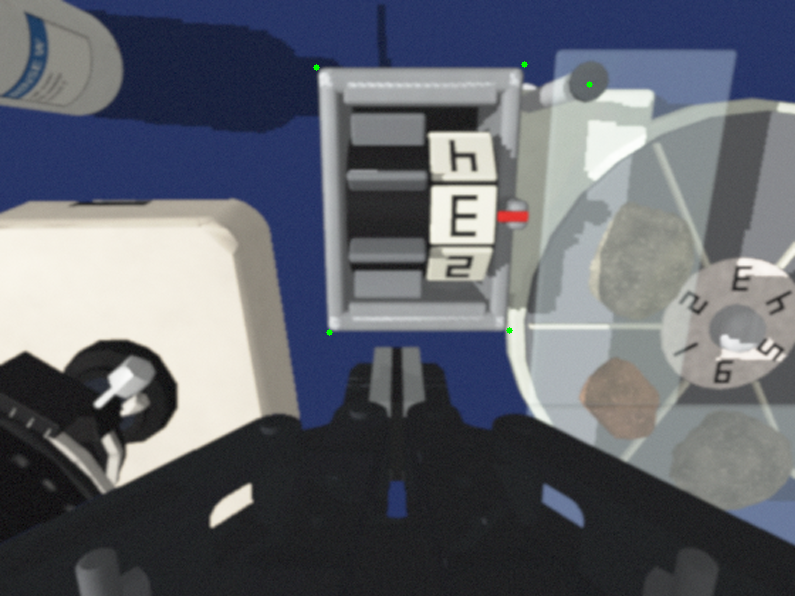

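Run:
```python
from h import *
from rig import bot,cams
s=bot.read_state();c=cams.grab_frame("wrist");d=cams.grab_frame("side")
def ray(c,uv,s=None):
    P=pix2plane(c,[uv],0.05,s)[0];o=wfc(c,s)[:3,3];return o,(P-o)/np.linalg.norm(P-o)
o1,d1=ray(c,(280,244),s);o2,d2=ray(d,(294.8,189.6))
A=np.c_[d1,-d2];t=np.linalg.lstsq(A,o2-o1,rcond=None)[0]
print(o1+t[0]*d1,o2+t[1]*d2, s["eef_pos"])
for h in (0,.02,.04,.06):
    p=s["eef_pos"]+np.array([0,0,h]);print(h,proj(c,[p,p-[.011,0,0],p+[.011,0,0]],s).round(1).tolist(),proj(d,p))
```

```text
[0.51564916 0.11359889 0.19376663] [0.51972078 0.1125807  0.19545898] [0.52414647 0.1131717  0.15688577]
0 [[279.1, 232.4], [278.9, 213.2], [279.3, 251.0]] [[293.10389042 199.6255128 ]]
0.02 [[279.1, 246.8], [278.9, 225.7], [279.4, 267.2]] [[293.33910161 194.4815265 ]]
0.04 [[279.2, 264.9], [279.0, 241.4], [279.4, 287.6]] [[293.57729465 189.27232823]]
0.06 [[279.3, 288.3], [279.0, 261.8], [279.6, 313.6]] [[293.8185266  183.99666998]]
```

>>> servo_tool(linear=[[0,0,0.2],[0,0,0.2],[0,0,0.2],[0,0,0.2],[0,0,0.2],[0,0,0]], angular=[[0,0,0],[0,0,0],[0,0,0],[0,0,0],[0,0,0],[0,0,0]])

```text
time_s: 4.5
eef_pos: [0.5214, 0.1119, 0.1029]
ee_rot: [-3.141, -0.004, 3.131]
wrist_force: [-1.1, -0.6, -1.4]
width: -0.0003
```

Run:
```python
from h import *
from rig import bot,cams
s=bot.read_state();c=cams.grab_frame("wrist");d=cams.grab_frame("side");print(s["eef_pos"],s["wrist_force"])
b=cv2.resize(c["frame"][60:340,140:420,::-1],None,fx=2,fy=2,interpolation=cv2.INTER_CUBIC)
a=cv2.resize(d["frame"][150:238,270:335,::-1],(416,560),interpolation=cv2.INTER_CUBIC)
a=cv2.resize(a,(230*416//416,560*230//416));a=cv2.copyMakeBorder(a,0,560-a.shape[0],0,0,0)
cv2.imwrite("pics/w4.png",np.hstack([b,a]))
```

```text
[0.52139539 0.11187004 0.10291616] [-1.11816552 -0.57576628 -1.42741874]
```

View pics/w4.png

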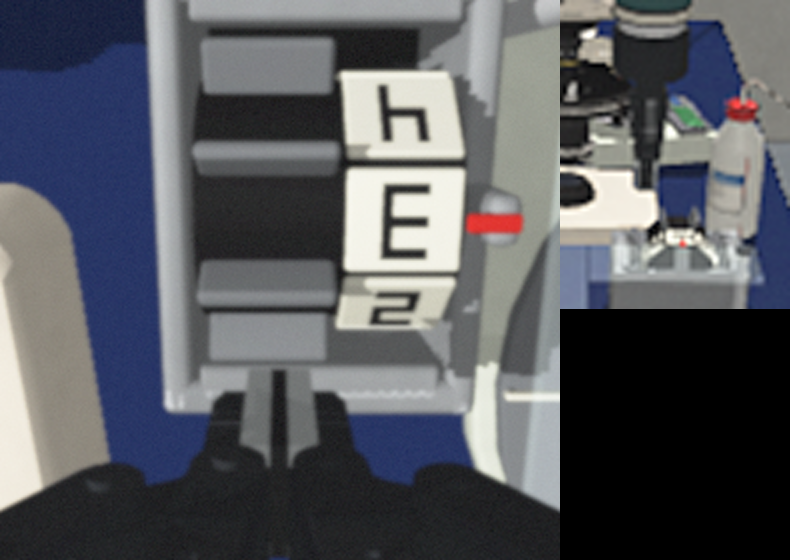

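Run:
```python
from h import *
from rig import bot,cams
s=bot.read_state();d=cams.grab_frame("side");print(s["eef_pos"],s["wrist_force"])
a=cv2.resize(d["frame"][170:240,270:340,::-1],None,fx=8,fy=8,interpolation=cv2.INTER_CUBIC)
cv2.imwrite("pics/s5.png",a);print(proj(d,s["eef_pos"]))
```

```text
[0.52289232 0.11214885 0.1048417 ] [-0.15365569  0.14794758  0.20133685]
[[292.83379487 212.59633943]]
```

View pics/s5.png

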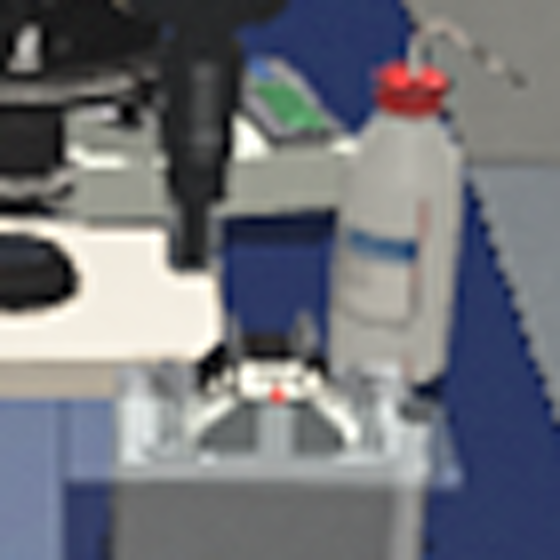

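>>> servo_tool(linear=[[0,0,0.1],[0,0,0.1],[0,0,0.1],[0,0,0]], angular=[[0,0,0],[0,0,0],[0,0,0],[0,0,0]])

```text
time_s: 5.05
eef_pos: [0.5224, 0.1121, 0.0893]
ee_rot: [-3.141, -0.002, 3.131]
wrist_force: [-0.4, -0.3, -0.6]
width: -0.0
```

```bash
cat > look.py <<'E'
import sys
from h import *
from rig import bot,cams
s=bot.read_state();c=cams.grab_frame("wrist");d=cams.grab_frame("side");print(s["eef_pos"].round(4),s["ee_rot"].round(3),s["wrist_force"].round(2),s["width"],s["time_s"])
b=cv2.resize(c["frame"][50:350,140:420,::-1],None,fx=1.5,fy=1.5,interpolation=cv2.INTER_CUBIC)
a=cv2.resize(d["frame"][170:245,260:345,::-1],(340*450//300//1-136,450-150),interpolation=cv2.INTER_CUBIC)
a=cv2.copyMakeBorder(a,0,450-a.shape[0],0,0,0)
cv2.imwrite(sys.argv[1],np.hstack([b,a]))
E
python3 look.py pics/l1.png
```

```text
[0.5224 0.1121 0.0893] [-3.141e+00 -2.000e-03  3.131e+00] [-0.39 -0.3  -0.64] -3.109381994861395e-05 5.05
```

View pics/l1.png

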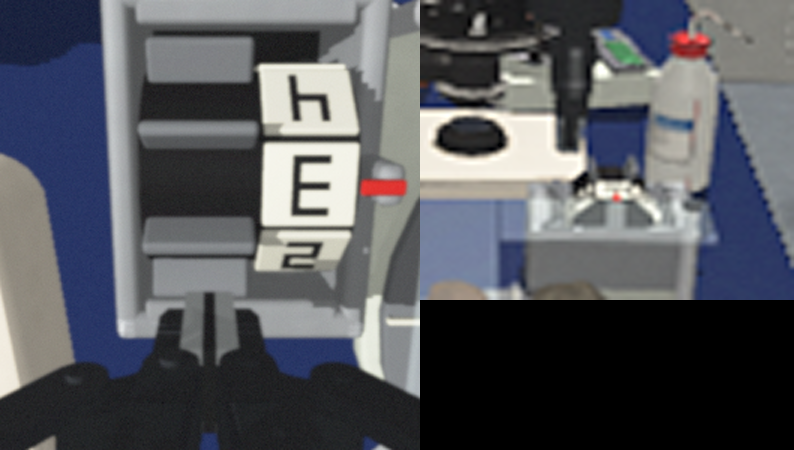

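>>> servo_tool(linear=[[0,0,0.1],[0,0,0.1],[0,0,0.1],[0,0,0.04],[0,0,0],[0,0,0]], angular=[[0,0,0],[0,0,0],[0,0,0],[0,0,0],[0,0,0],[0,0,0]])

```text
time_s: 5.75
eef_pos: [0.5232, 0.1122, 0.0733]
ee_rot: [-3.142, -0.0, 3.131]
wrist_force: [0.3, -0.0, 0.4]
width: -0.0
```

```bash
python3 look.py pics/l2.png
```

```text
[0.5232 0.1122 0.0733] [-3.142 -0.     3.131] [ 0.29 -0.04  0.42] -2.8416144398704437e-05 5.75
```

View pics/l2.png

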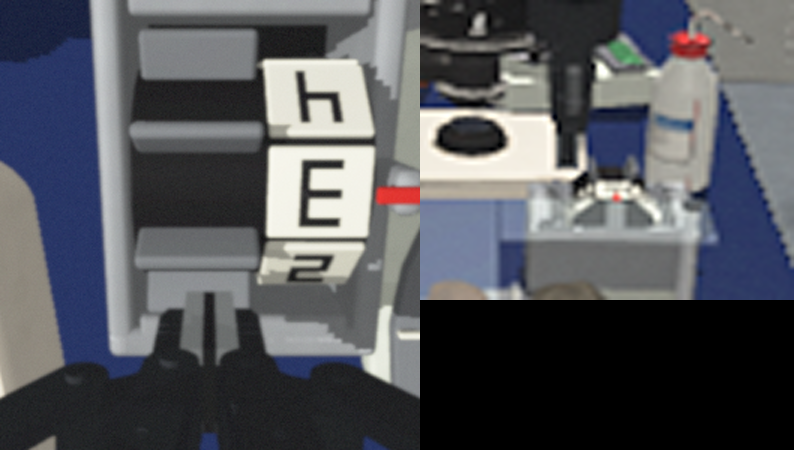

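>>> servo_tool(linear=[[0,0,0.05],[0,0,0.04],[0.06,0,0],[0.06,0,0],[0.06,0,0],[0.06,0,0],[0.06,0,0],[0.06,0,0],[0.06,0,0]], angular=[[0,0,0],[0,0,0],[0,0,0],[0,0,0],[0,0,0],[0,0,0],[0,0,0],[0,0,0],[0,0,0]])

```text
time_s: 6.75
eef_pos: [0.5074, 0.1125, 0.0721]
ee_rot: [3.141, 0.011, 3.131]
wrist_force: [6.8, -2.7, 5.4]
width: 0.0003
```

```bash
python3 look.py pics/l3.png
```

```text
[0.5074 0.1125 0.0721] [3.141 0.011 3.131] [ 6.83 -2.65  5.42] 0.00028970050754419677 6.75
```

View pics/l3.png

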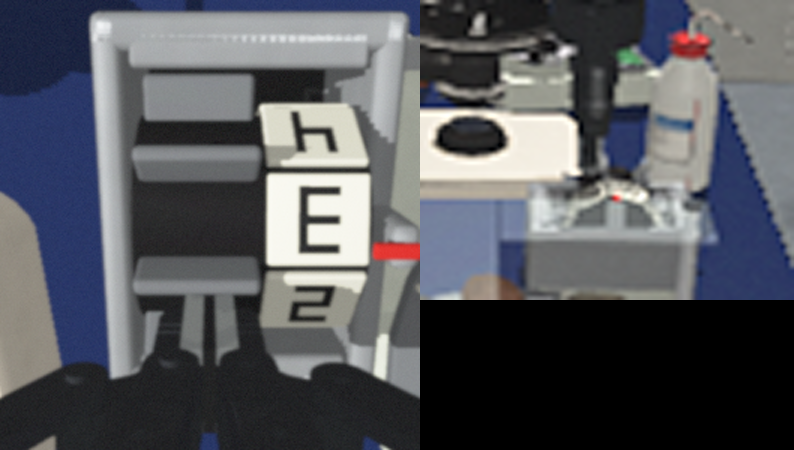

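>>> servo_tool(linear=[[0.06,0,0],[0.06,0,0],[0.06,0,0],[0.06,0,0],[0.06,0,0],[0,0,0],[0,0,0],[0,0,0]], angular=[[0,0,0],[0,0,0],[0,0,0],[0,0,0],[0,0,0],[0,0,0],[0,0,0],[0,0,0]])

```text
time_s: 7.65
eef_pos: [0.4855, 0.1123, 0.0676]
ee_rot: [-3.141, -0.003, 3.131]
wrist_force: [-0.1, 0.2, -0.4]
width: 0.0001
```

```bash
python3 look.py pics/l4.png
```

```text
[0.4855 0.1123 0.0676] [-3.141e+00 -3.000e-03  3.131e+00] [-0.14  0.15 -0.4 ] 5.127275803632883e-05 7.65
```

View pics/l4.png

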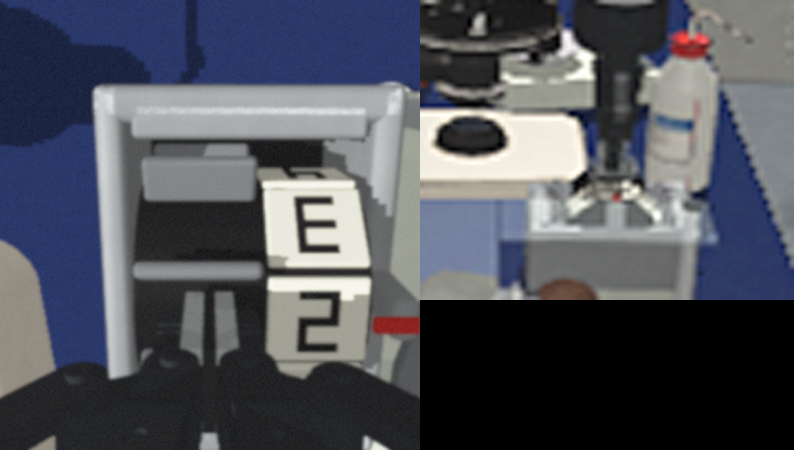

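>>> servo_tool(linear=[[0,0,-0.25],[0,0,-0.25],[-0.24,0,0],[-0.24,0,0],[-0.24,0,0],[0,0,0.25],[0,0,0.25],[0,0,0],[0.06,0,0],[0.06,0,0],[0.06,0,0],[0.06,0,0],[0.06,0,0],[0.06,0,0],[0.06,0,0],[0.06,0,0],[0.06,0,0],[0.06,0,0],[0.06,0,0],[0.06,0,0]], angular=[[0,0,0],[0,0,0],[0,0,0],[0,0,0],[0,0,0],[0,0,0],[0,0,0],[0,0,0],[0,0,0],[0,0,0],[0,0,0],[0,0,0],[0,0,0],[0,0,0],[0,0,0],[0,0,0],[0,0,0],[0,0,0],[0,0,0],[0,0,0]])

```text
time_s: 9.75
eef_pos: [0.4873, 0.1129, 0.0696]
ee_rot: [3.141, 0.001, 3.131]
wrist_force: [1.5, 0.2, 3.4]
width: -0.0001
```

```bash
python3 look.py pics/l5.png
```

```text
[0.4873 0.1129 0.0696] [3.141e+00 1.000e-03 3.131e+00] [1.54 0.21 3.36] -9.432256136760007e-05 9.75
```

View pics/l5.png

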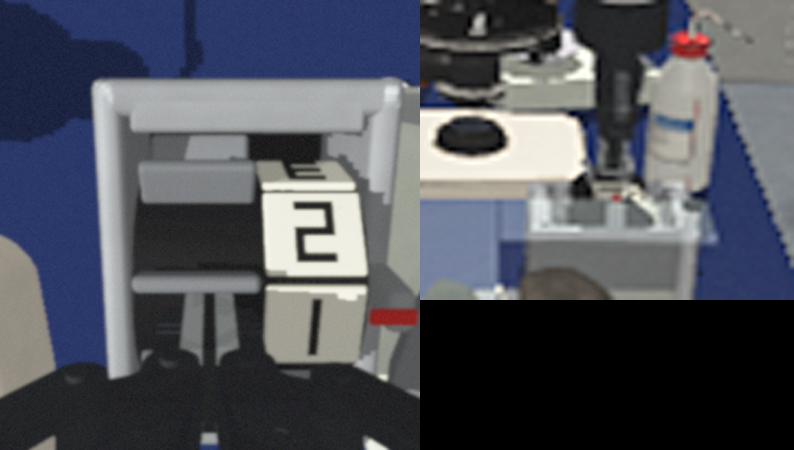

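>>> servo_tool(linear=[[0,0,-0.3],[0,0,-0.5],[0,0,-0.6],[0,0,-0.6],[0,0,-0.6],[0,0,-0.6],[0,0,-0.6],[-0.07,0.36,0],[-0.07,0.36,0],[-0.07,0.36,0],[-0.07,0.36,0],[-0.07,0.36,0],[-0.07,0.36,0],[-0.07,0.36,0],[-0.07,0.36,0],[-0.07,0.36,0],[-0.07,0.36,0],[-0.07,0.36,0],[-0.07,0.36,0],[0,0,0]], angular=[[0,0,0],[0,0,0],[0,0,0],[0,0,0],[0,0,0],[0,0,0],[0,0,0],[0,0,0],[0,0,0],[0,0,0],[0,0,0],[0,0,0],[0,0,0],[0,0,0],[0,0,0],[0,0,0],[0,0,0],[0,0,0],[0,0,0],[0,0,0]], grip=1)

```text
time_s: 11.85
eef_pos: [0.5318, 0.3307, 0.2586]
ee_rot: [3.141, -0.0, 3.133]
wrist_force: [0.1, 0.4, -0.4]
width: 0.0849
```

Run:
```python
from h import *
from rig import cams,bot,models
import pickle
s=bot.read_state();c=cams.grab_frame("wrist");d=cams.grab_frame("side");print(s["eef_pos"].round(4),s["ee_rot"].round(3),s["width"],s["time_s"])
cv2.imwrite("pics/w6.png",cv2.resize(c["frame"][:,:,::-1],None,fx=1.42,fy=1.42,interpolation=cv2.INTER_CUBIC))
pickle.dump((s,c),open("w6.pkl","wb"))
r=models.regions_of("rock_2",c)
for q in r: print(q["score"],q["point"],q["pixels"].sum(),c["frame"][q["pixels"]].mean(0).round())
cv2.imwrite("pics/s6.png",cv2.resize(d["frame"][170:310,220:350,::-1],None,fx=4,fy=4,interpolation=cv2.INTER_CUBIC))
```

```text
[0.5318 0.3307 0.2586] [ 3.141 -0.     3.133] 0.08492606051357054 11.85
0.72 [123.2, 276.5] 1569 [132.  93.  71.]
0.7 [160.6, 282.9] 16260 [136. 136. 136.]
0.69 [160.7, 217.9] 1979 [81. 75. 67.]
0.65 [223.5, 219.1] 309 [60. 64. 59.]
0.57 [163.3, 339.1] 1698 [161. 151. 129.]
```

View pics/w6.png

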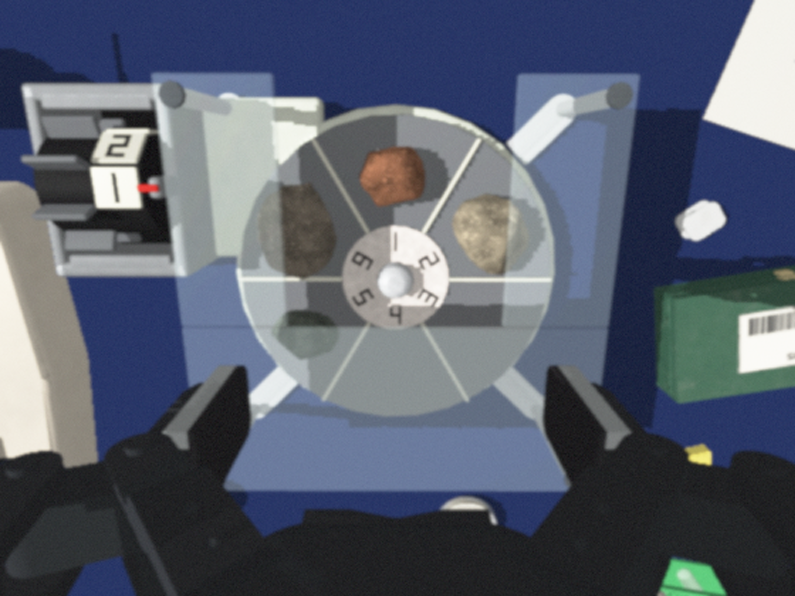

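Run:
```python
from h import *
from rig import models
import pickle
s,c=pickle.load(open("w6.pkl","rb"))
fr=c["frame"].astype(int);m=((fr[:,:,0]-fr[:,:,2])>35)&((fr[:,:,0]-fr[:,:,1])>18);m[:90]=0;m[160:]=0;m[:,:240]=0;m[:,320:]=0
m=cv2.morphologyEx(m.astype(np.uint8),cv2.MORPH_OPEN,np.ones((3,3)))
n,l,st,ce=cv2.connectedComponentsWithStats(m);i=1+st[1:,4].argmax();m=l==i;print(st[i],ce[i])
cn=cv2.findContours(m.astype(np.uint8),0,1)[0][0][:,0,:]
P=pix2plane(c,cn,.05,s);print("bbox",P.min(0),P.max(0),P.mean(0))
h=pix2plane(c,[ce[i]],.05,s);print("cent",h)
for a in range(0,180,15):
    u=np.array([np.cos(np.radians(a)),np.sin(np.radians(a))]);t=P[:,:2]@u;print(a,round((t.max()-t.min())*1e3,1),round((t.max()+t.min())/2,4),end=" | ")
b=cv2.resize(c["frame"][90:170,220:340,::-1],None,fx=6.5,fy=6.5,interpolation=cv2.INTER_CUBIC);cv2.imwrite("pics/w6c.png",b)
```

```text
[ 254  104   44   41 1426] [275.91514727 123.53576438]
bbox [0.4635786  0.30392482 0.05      ] [0.50604828 0.35086611 0.05      ] [0.48412846 0.32843687 0.05      ]
cent [[0.48402639 0.32790748 0.05      ]]
0 42.5 0.4848 | 15 41.3 0.5526 | 30 46.1 0.5835 | 45 48.6 0.5748 | 60 47.8 0.527 | 75 47.8 0.4422 | 90 46.9 0.3274 | 105 48.0 0.1908 | 120 47.7 0.042 | 135 47.2 -0.1102 | 150 48.4 -0.2556 | 165 46.4 -0.3836 |
```

View pics/w6c.png

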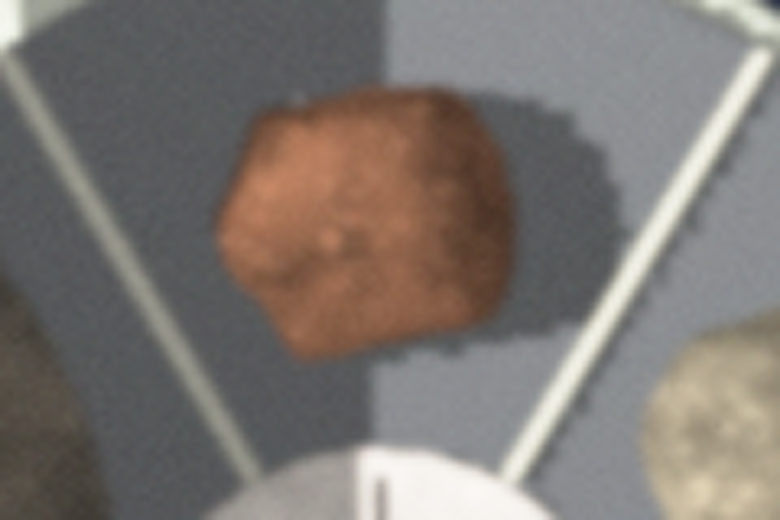

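View pics/s6.png

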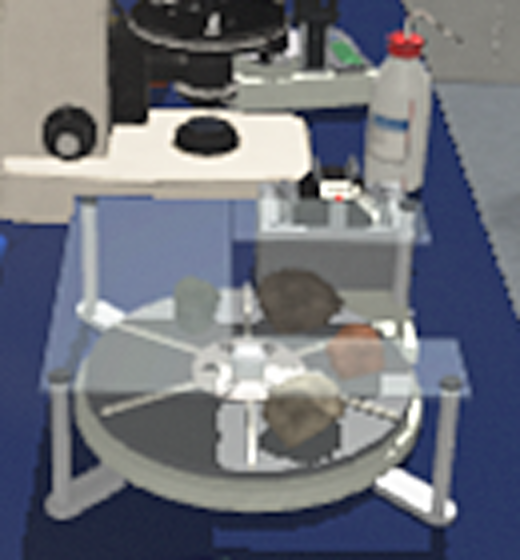

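>>> servo_tool(linear=[[0.32,-0.024,0.66],[0.32,-0.024,0.66],[0.32,-0.024,0.66],[0,0,0],[0,0,0],[0,0,0],[0,0,0],[0,0,0],[0,0,0],[0,0,0],[0,0,0],[0,0,0],[0,0,0],[0,0,0],[0,0,0],[0,0,0],[0,0,0],[0,0,0],[0,0,0],[0,0,0]], angular=[[0,0,0],[0,0,0],[0,0,0],[0,0,0.9625],[0,0,0.9625],[0,0,0.9625],[0,0,0.9625],[0,0,0.9625],[0,0,0.9625],[0,0,0.9625],[0,0,0.9625],[0,0,0.9625],[0,0,0.9625],[0,0,0.9625],[0,0,0.9625],[0,0,0.9625],[0,0,0.9625],[0,0,0.9625],[0,0,0.9625],[0,0,0.9625]], grip=0.5)

```text
time_s: 14.0
eef_pos: [0.4836, 0.3242, 0.1602]
ee_rot: [3.141, 0.0, 1.818]
wrist_force: [0.3, 0.5, -0.2]
width: 0.0642
```

```bash
cat > look2.py <<'E'
import sys
from h import *
from rig import bot,cams
s=bot.read_state();c=cams.grab_frame("wrist");d=cams.grab_frame("side");print(s["eef_pos"].round(4),s["ee_rot"].round(3),s["wrist_force"].round(2),round(s["width"],4),s["time_s"])
b=cv2.resize(c["frame"][:,:,::-1],(480,360),interpolation=cv2.INTER_AREA)
a=cv2.resize(d["frame"][170:290,235:340,::-1],(315,360),interpolation=cv2.INTER_CUBIC)
cv2.imwrite(sys.argv[1],np.hstack([b,a]))
E
python3 look2.py pics/l7.png
```

```text
[0.4836 0.3242 0.1602] [3.141 0.    1.818] [ 0.28  0.45 -0.22] 0.0642 14.0
```

View pics/l7.png

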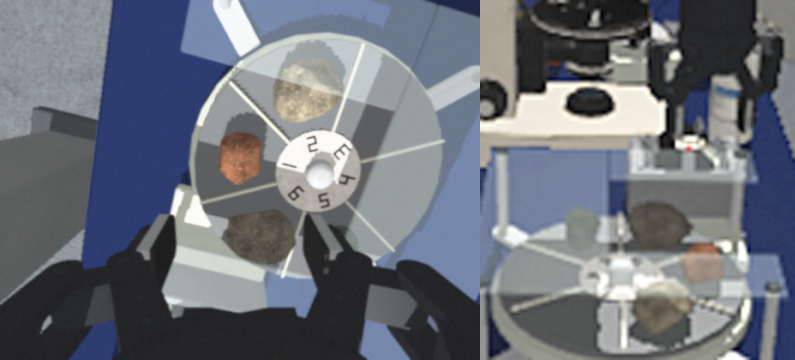

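```bash
cat > rock.py <<'E'
from h import *
from rig import bot,cams
s=bot.read_state();c=cams.grab_frame("wrist")
fr=c["frame"].astype(int);m=((fr[:,:,0]-fr[:,:,2])>35)&((fr[:,:,0]-fr[:,:,1])>18)
m=cv2.morphologyEx(m.astype(np.uint8),cv2.MORPH_OPEN,np.ones((3,3)))
n,l,st,ce=cv2.connectedComponentsWithStats(m);i=1+st[1:,4].argmax();m=l==i;print(st[i],ce[i])
cn=cv2.findContours(m.astype(np.uint8),0,1)[0][0][:,0,:]
z=.05
P=pix2plane(c,cn,z,s);T=T_tool(s);L=(P-T[:3,3])@T[:3,:3]
print("tool bbox",L.min(0).round(4),L.max(0).round(4),"mid",((L.min(0)+L.max(0))/2).round(4),"cent",pix2plane(c,[ce[i]],z,s).round(4),s["eef_pos"].round(4),s["ee_rot"].round(3))
for a in range(-20,21,5):
    u=np.array([np.sin(np.radians(a)),np.cos(np.radians(a))]);t=L[:,:2]@u;print(a,round((t.max()-t.min())*1e3,1),end=" | ")
E
python3 rock.py
```

```text
[ 256  156   48   59 2371] [279.49388444 183.63180093]
tool bbox [-0.0232 -0.0184  0.1101] [0.0274 0.0217 0.1102] mid [0.0021 0.0016 0.1102] cent [[0.4843 0.3284 0.05  ]] [0.4836 0.3243 0.1602] [3.141 0.    1.821]
-20 45.0 | -15 43.7 | -10 42.5 | -5 41.0 | 0 40.1 | 5 42.2 | 10 44.2 | 15 45.9 | 20 47.2 |
```

>>> servo_tool(linear=[[0.06,0.03,0],[0,0,0.4],[0,0,0.4],[0,0,0.4],[0,0,0.4],[0,0,0.4],[0,0,0.4],[0,0,0]], angular=[[0,0,0],[0,0,0],[0,0,0],[0,0,0],[0,0,0],[0,0,0],[0,0,0],[0,0,0]])

```text
time_s: 14.95
eef_pos: [0.4816, 0.3268, 0.0367]
ee_rot: [-3.135, 0.002, 1.823]
wrist_force: [-0.9, -0.7, 0.1]
width: 0.064
```

```bash
python3 look2.py pics/l8.png
```

```text
[0.4816 0.3268 0.0367] [-3.135e+00  2.000e-03  1.823e+00] [-0.86 -0.71  0.09] 0.064 14.95
```

View pics/l8.png

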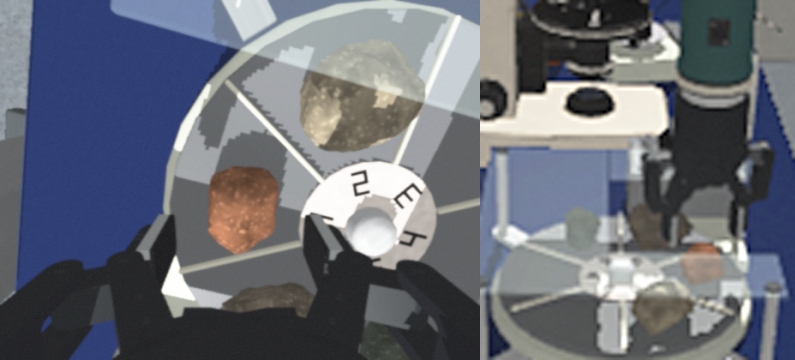

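>>> servo_tool(linear=[[0,0,0],[0,0,0.1],[0,0,0.1],[0,0,0.1],[0,0,0.1],[0,0,0]], angular=[[0,0,0],[0,0,0],[0,0,0],[0,0,0],[0,0,0],[0,0,0]], grip=0.32)

```text
time_s: 15.65
eef_pos: [0.4833, 0.3278, 0.0187]
ee_rot: [-3.14, 0.001, 1.822]
wrist_force: [0.9, -0.2, -0.4]
width: 0.0564
```

```bash
python3 rock.py; python3 look2.py pics/l9.png
```

```text
[ 234  206   91  113 8327] [278.04467395 258.46859613]
tool bbox [-0.0314 -0.02   -0.0314] [ 0.0251  0.0217 -0.0313] mid [-0.0032  0.0009 -0.0313] cent [[0.4842 0.328  0.05  ]] [0.4833 0.3278 0.0187] [-3.140e+00  1.000e-03  1.822e+00]
-20 45.5 | -15 43.8 | -10 42.1 | -5 40.7 | 0 41.7 | 5 44.0 | 10 46.2 | 15 48.1 | 20 49.6 | [0.4836 0.328  0.0191] [-3.14   0.     1.822] [-0.02 -0.23  0.45] 0.0564 15.7
```

View pics/l9.png

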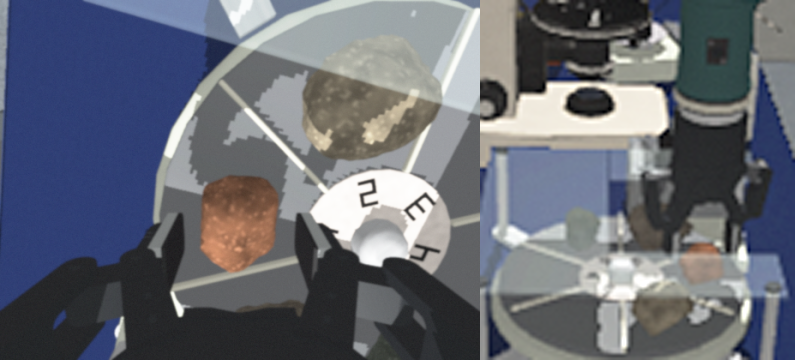

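>>> servo_tool(linear=[[0,0,0.1],[0,0,0.1],[0,0,0.1],[0,0,0.06],[0,0,0],[0,0,0]], angular=[[0,0,0],[0,0,0],[0,0,0],[0,0,0],[0,0,0],[0,0,0]])

```text
time_s: 16.4
eef_pos: [0.4841, 0.3283, 0.0017]
ee_rot: [-3.141, 0.0, 1.822]
wrist_force: [-0.4, -0.7, 0.1]
width: 0.0566
```

```bash
python3 look2.py pics/l10.png
```

```text
[0.4841 0.3283 0.0017] [-3.141  0.     1.822] [-0.41 -0.69  0.13] 0.0566 16.4
```

View pics/l10.png

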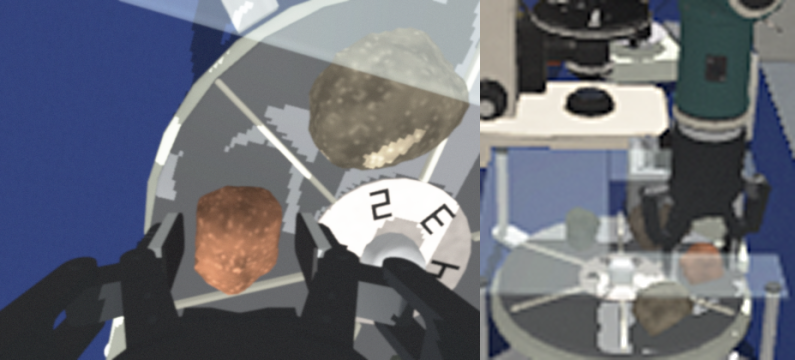

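Run:
```python
from h import *
from rig import bot,cams
s=bot.read_state();d=cams.grab_frame("side");c=cams.grab_frame("wrist")
a=cv2.resize(d["frame"][215:275,275:340,::-1],None,fx=6,fy=6,interpolation=cv2.INTER_CUBIC)
b=cv2.resize(c["frame"][195:385,170:460,::-1],None,fx=1.36,fy=1.9,interpolation=cv2.INTER_CUBIC)
b=cv2.resize(b,(400,360))
cv2.imwrite("pics/s8.png",np.hstack([a,b]));print(s["eef_pos"],s["time_s"])
for z in(.032,.044,.07): print(z,(proj(d,[[.484,.328,z],[.515,.336,z],[.453,.32,z]])-[275,215])*6)
```

```text
[0.48439683 0.32847009 0.00209211] 16.5
0.032 [[196.79643997 284.25745457]
 [140.05694048 291.93646163]
 [252.82506692 276.67465553]]
0.044 [[198.10757066 265.26203001]
 [141.13664188 272.85247563]
 [254.36174894 257.7670797 ]]
0.07 [[200.9864765  223.55296271]
 [143.50759033 230.94538249]
 [257.73562385 216.2543954 ]]
```

View pics/s8.png

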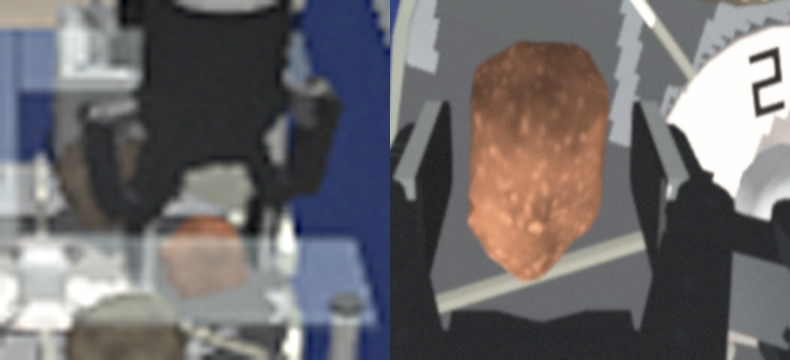

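>>> servo_tool(linear=[[0,0,0.06],[0,0,0.05],[0,0,0],[0,0,0],[0,0,0]], angular=[[0,0,0],[0,0,0],[0,0,0],[0,0,0],[0,0,0]])

```text
time_s: 17.1
eef_pos: [0.4842, 0.3284, -0.0036]
ee_rot: [-3.142, 0.0, 1.822]
wrist_force: [-0.2, -0.1, 0.1]
width: 0.0562
```

>>> servo_tool(linear=[[0,0,0],[0,0,0],[0,0,0],[0,0,0],[0,0,0],[0,0,0]], angular=[[0,0,0],[0,0,0],[0,0,0],[0,0,0],[0,0,0],[0,0,0]], grip=-1, grip_force=35)

```text
time_s: 17.7
eef_pos: [0.4844, 0.3285, -0.0032]
ee_rot: [3.141, -0.0, 1.822]
wrist_force: [-0.4, -0.7, 5.5]
width: 0.0405
```

```bash
python3 look2.py pics/l11.png
```

```text
[ 0.4844  0.3285 -0.0032] [ 3.141 -0.     1.822] [-0.42 -0.7   5.48] 0.0405 17.7
```

View pics/l11.png

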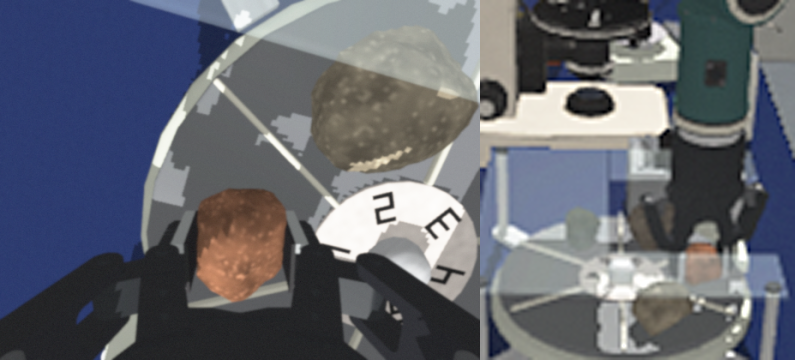

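>>> servo_tool(linear=[[0,0,-0.06],[0,0,-0.1],[0,0,-0.2],[0,0,-0.2],[0,0,-0.2],[0,0,0]], angular=[[0,0,0],[0,0,0],[0,0,0],[0,0,0],[0,0,0],[0,0,0]])

```text
time_s: 18.4
eef_pos: [0.486, 0.3294, 0.0369]
ee_rot: [3.137, -0.001, 1.822]
wrist_force: [0.6, 1.3, -1.5]
width: 0.0401
```

```bash
python3 look2.py pics/l12.png
```

```text
[0.486  0.3294 0.0369] [ 3.137e+00 -1.000e-03  1.822e+00] [ 0.61  1.34 -1.51] 0.0401 18.4
```

View pics/l12.png

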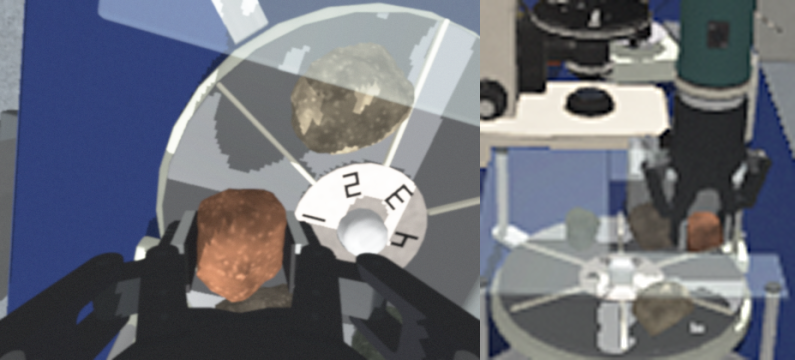

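>>> servo_tool(linear=[[0,0,-0.3],[0,0,-0.5],[0,0,-0.6],[0,0,-0.6],[0,0,-0.6],[0,0,-0.6],[0,0,-0.6],[0,0,-0.6],[0,0,-0.6],[0,0,-0.3],[-0.25,-0.325,0],[-0.25,-0.325,0],[-0.25,-0.325,0],[-0.25,-0.325,0],[-0.25,-0.325,0],[-0.25,-0.325,0],[-0.25,-0.325,0],[-0.25,-0.325,0],[0,0,0]], angular=[[0,0,0],[0,0,0],[0,0,0],[0,0,0],[0,0,0],[0,0,0],[0,0,0],[0,0,0],[0,0,0],[0,0,0],[0,0,0],[0,0,0],[0,0,0],[0,0,0],[0,0,0],[0,0,0],[0,0,0],[0,0,0],[0,0,0]])

```text
time_s: 20.4
eef_pos: [0.3816, 0.1977, 0.2991]
ee_rot: [-3.141, 0.001, 1.821]
wrist_force: [0.8, 0.8, -1.0]
width: 0.0404
```

>>> servo_tool(linear=[[-0.3,-0.077,0],[-0.48,-0.123,0],[-0.48,-0.123,0],[-0.48,-0.123,0],[-0.48,-0.123,0],[-0.48,-0.123,0],[-0.48,-0.123,0],[-0.48,-0.123,0],[-0.48,-0.123,0],[-0.48,-0.123,0],[-0.48,-0.123,0],[-0.48,-0.123,0],[-0.48,-0.123,0],[-0.48,-0.123,0],[-0.48,-0.123,0],[-0.48,-0.123,0],[-0.3,-0.077,0],[0,0,0]], angular=[[0,0,0],[0,0,0],[0,0,0],[0,0,0],[0,0,0],[0,0,0],[0,0,0],[0,0,0],[0,0,0],[0,0,0],[0,0,0],[0,0,0],[0,0,0],[0,0,0],[0,0,0],[0,0,0],[0,0,0],[0,0,0]])

```text
time_s: 22.2
eef_pos: [0.3835, -0.2049, 0.2988]
ee_rot: [-3.141, -0.0, 1.819]
wrist_force: [0.7, 0.9, -1.6]
width: 0.0402
```

Run:
```python
from h import *
from rig import cams,bot,models
s=bot.read_state();c=cams.grab_frame("wrist");d=cams.grab_frame("scene");print(s["eef_pos"].round(4),s["ee_rot"].round(3),s["width"],s["time_s"])
b=cv2.resize(c["frame"][:,:,::-1],(400,300));a=cv2.resize(d["frame"][:,:,::-1],(400,300))
cv2.imwrite("pics/b1.png",np.hstack([b,a]))
for q in models.regions_of("pan_top",d)[:2]:
    print(q["score"],q["point"],q["pixels"].sum())
cv2.imwrite("pics/b1c.png",cv2.resize(d["frame"][235:315,300:430,::-1],None,fx=6,fy=6,interpolation=cv2.INTER_CUBIC))
```

```text
[ 0.3835 -0.2049  0.2988] [-3.141 -0.     1.819] 0.04017274954348322 22.2
0.77 [276.9, 345.6] 2348
0.61 [259.3, 378.2] 238
```

View pics/b1.png

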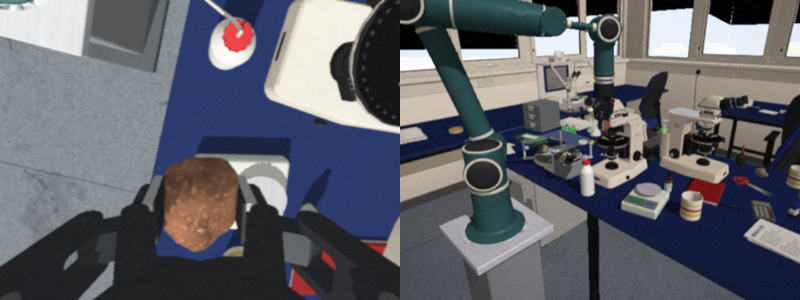

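View pics/b1c.png

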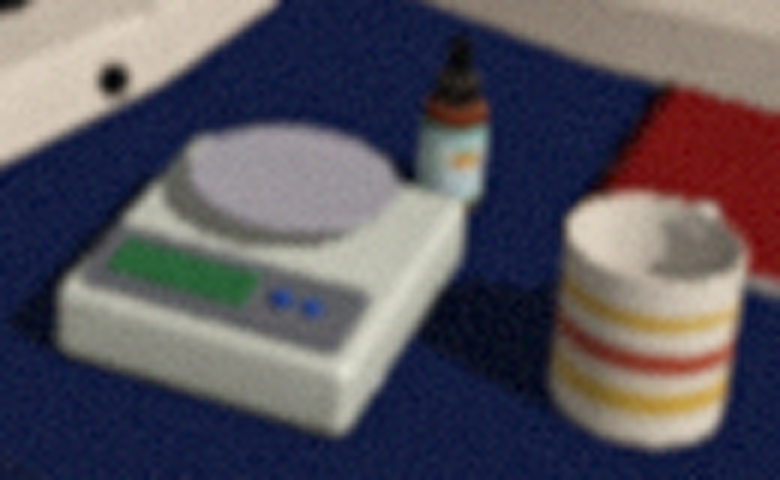

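Run:
```python
from h import *
from rig import cams
d=cams.grab_frame("scene")
f_=lambda p:np.array(p)/6+[300,235]
P=pix2plane(d,f_([(295,179),(190,178),(400,180),(295,122),(295,236)]),.062);print(P.round(4))
Q=pix2plane(d,f_([(60,292),(345,375),(468,208),(200,137)]),.042);print(Q.round(4),Q.mean(0))
```

```text
[[ 0.5283 -0.3339  0.062 ]
 [ 0.4936 -0.2941  0.062 ]
 [ 0.563  -0.3735  0.062 ]
 [ 0.5791 -0.3002  0.062 ]
 [ 0.4819 -0.3646  0.062 ]]
[[ 0.3918 -0.2925  0.042 ]
 [ 0.4246 -0.4308  0.042 ]
 [ 0.593  -0.3968  0.042 ]
 [ 0.5626 -0.2519  0.042 ]] [ 0.49296556 -0.34298387  0.042     ]
```

>>> servo_tool(linear=[[-0.4,0.175,0.1],[-0.48,0.21,0.1],[-0.48,0.21,0.1],[-0.48,0.21,0.1],[-0.48,0.21,0.1],[-0.48,0.21,0.1],[-0.48,0.21,0.1],[-0.48,0.21,0.1],[-0.48,0.21,0.1],[-0.48,0.21,0.1],[0,0,0],[0,0,0]], angular=[[0,0,0],[0,0,0],[0,0,0],[0,0,0],[0,0,0],[0,0,0],[0,0,0],[0,0,0],[0,0,0],[0,0,0],[0,0,0],[0,0,0]])

```text
time_s: 23.6
eef_pos: [0.5421, -0.4053, 0.2486]
ee_rot: [-3.141, -0.002, 1.823]
wrist_force: [-0.0, -0.5, -1.1]
width: 0.0399
```

Run:
```python
from h import *
from rig import cams,bot,models
s=bot.read_state();c=cams.grab_frame("wrist");print(s["eef_pos"].round(4),s["ee_rot"].round(3),s["width"],s["time_s"])
cv2.imwrite("pics/b2.png",cv2.resize(c["frame"][:,:,::-1],None,fx=1.42,fy=1.42,interpolation=cv2.INTER_CUBIC))
import pickle;pickle.dump((s,c),open("b2.pkl","wb"))
```

```text
[ 0.5421 -0.4053  0.2486] [-3.141e+00 -2.000e-03  1.823e+00] 0.03993321703696857 23.6
```

View pics/b2.png

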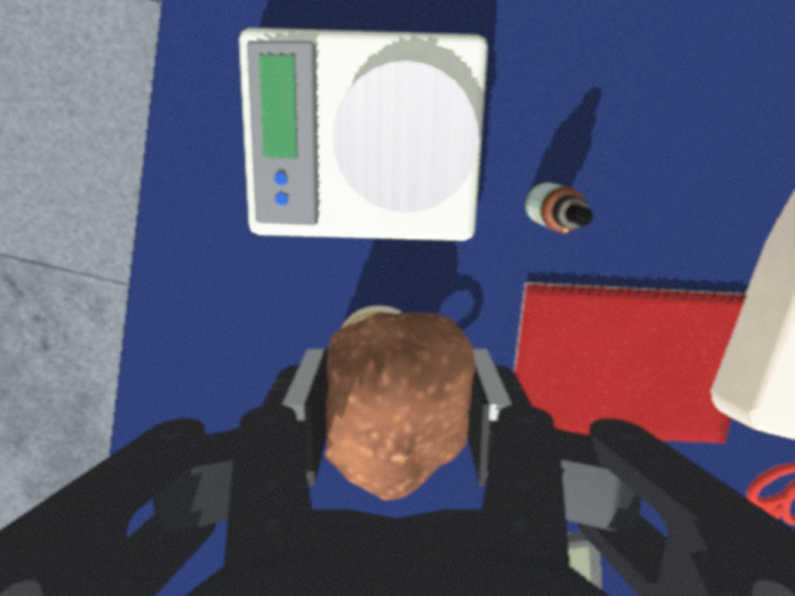

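Run:
```python
from h import *
import pickle
s,c=pickle.load(open("b2.pkl","rb"))
print(pix2plane(c,np.array([(406,136),(334,136),(479,136),(406,60),(406,212)])/1.42,.062,s).round(4))
# rock mid in tool frame at plane z = TCP+.055
R_=T_tool(s)[:3,:3]
print(R_.round(4))
# mug rim
print(pix2plane(c,np.array([(375,318),(460,300)])/1.42,.089,s).round(3))
```

```text
[[ 0.5306 -0.3283  0.062 ]
 [ 0.4813 -0.341   0.062 ]
 [ 0.5806 -0.3154  0.062 ]
 [ 0.518  -0.2804  0.062 ]
 [ 0.5443 -0.38    0.062 ]]
[[-2.492e-01  9.685e-01 -1.200e-03]
 [ 9.685e-01  2.492e-01  1.400e-03]
 [ 1.700e-03 -8.000e-04 -1.000e+00]]
[[ 0.541 -0.456  0.089]
 [ 0.596 -0.428  0.089]]
```

>>> servo_tool(linear=[[0.25,0.025,0],[0.38,0.038,0],[0.38,0.038,0],[0.38,0.038,0],[0.13,0.013,0],[0,0,0.4],[0,0,0.5],[0,0,0.5],[0,0,0.5],[0,0,0.5],[0,0,0.5],[0,0,0.4],[0,0,0.2],[0,0,0.1],[0,0,0],[0,0,0]], angular=[[0,0,0],[0,0,0],[0,0,0],[0,0,0],[0,0,0],[0,0,0],[0,0,0],[0,0,0],[0,0,0],[0,0,0],[0,0,0],[0,0,0],[0,0,0],[0,0,0],[0,0,0],[0,0,0]])

```text
time_s: 25.25
eef_pos: [0.5311, -0.3314, 0.0707]
ee_rot: [3.14, 0.002, 1.822]
wrist_force: [0.1, -0.4, -0.8]
width: 0.0403
```

```bash
cat > look3.py <<'E'
import sys
from h import *
from rig import bot,cams
s=bot.read_state();c=cams.grab_frame("wrist");d=cams.grab_frame("scene");print(s["eef_pos"].round(4),s["ee_rot"].round(3),s["wrist_force"].round(2),round(s["width"],4),s["time_s"])
b=cv2.resize(c["frame"][:,:,::-1],(440,330),interpolation=cv2.INTER_AREA)
a=cv2.resize(d["frame"][215:310,300:400,::-1],(347,330),interpolation=cv2.INTER_CUBIC)
cv2.imwrite(sys.argv[1],np.hstack([b,a]))
E
python3 look3.py pics/b3.png
```

```text
[ 0.5311 -0.3314  0.0707] [3.140e+00 2.000e-03 1.822e+00] [ 0.13 -0.41 -0.84] 0.0403 25.25
```

View pics/b3.png

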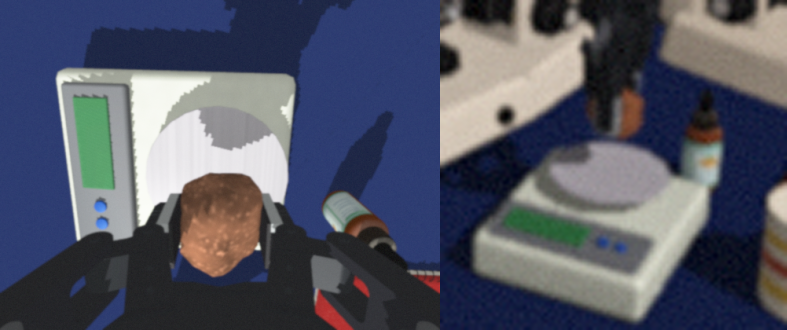

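Run:
```python
from h import *
import pickle
s,c=pickle.load(open("b2.pkl","rb"))
p=pix2plane(c,np.array([(578,214)])/1.42,.102,s)[0];q=pix2plane(c,np.array([(545,205)])/1.42,.0,s)[0];print(p,q)
R_=T_tool(s)[:3,:3];print((p-[.531,-.331,0])@R_,(q-[.531,-.331,0])@R_)
```

```text
[ 0.65197546 -0.34866407  0.102     ] [ 0.66122117 -0.35126647  0.        ]
[-0.04708007  0.11267258 -0.10217357] [-0.05207825  0.12106239 -0.00018884]
```

>>> servo_tool(linear=[[0,0,0.16],[0,0,0.16],[0,0,0.16],[0,0,0.1],[0,0,0.06],[0,0,0],[0,0,0]], angular=[[0,0,0],[0,0,0],[0,0,0],[0,0,0],[0,0,0],[0,0,0],[0,0,0]])

```text
time_s: 26.05
eef_pos: [0.5303, -0.3309, 0.0374]
ee_rot: [-3.142, -0.0, 1.822]
wrist_force: [0.2, -0.2, -0.3]
width: 0.0403
```

```bash
python3 look3.py pics/b4.png
```

```text
[ 0.5303 -0.3309  0.0374] [-3.142 -0.     1.822] [ 0.18 -0.25 -0.32] 0.0403 26.05
```

View pics/b4.png

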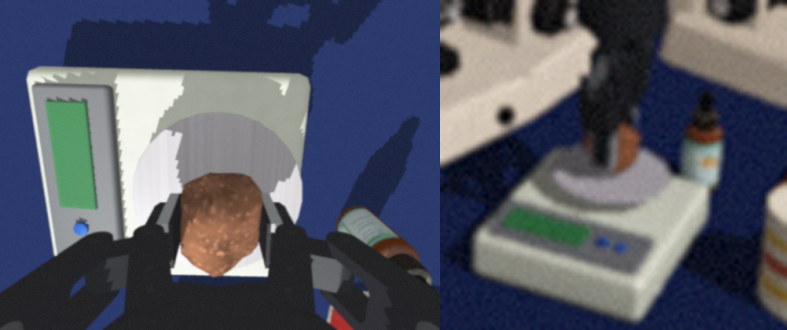

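>>> servo_tool(linear=[[0,0,0.04],[0,0,0.04],[0,0,0.04],[0,0,0],[0,0,0]], angular=[[0,0,0],[0,0,0],[0,0,0],[0,0,0],[0,0,0]])

```text
time_s: 26.65
eef_pos: [0.5301, -0.3308, 0.0312]
ee_rot: [-3.141, -0.0, 1.822]
wrist_force: [0.2, 1.2, -0.6]
width: 0.0402
```

>>> servo_tool(linear=[[0,0,0.04],[0,0,0.03],[0,0,0],[0,0,0]], angular=[[0,0,0],[0,0,0],[0,0,0],[0,0,0]])

```text
time_s: 27.05
eef_pos: [0.5302, -0.3308, 0.0278]
ee_rot: [-3.141, -0.0, 1.822]
wrist_force: [-0.1, -0.1, -1.2]
width: 0.0405
```

>>> servo_tool(linear=[[0,0,0.03],[0,0,0.02],[0,0,0],[0,0,0]], angular=[[0,0,0],[0,0,0],[0,0,0],[0,0,0]])

```text
time_s: 27.45
eef_pos: [0.5305, -0.331, 0.0257]
ee_rot: [3.141, 0.0, 1.822]
wrist_force: [-0.6, -0.2, 0.4]
width: 0.0399
```

Run:
```python
from h import *
from rig import bot,cams
s=bot.read_state();print(s["wrist_force"],s["eef_pos"])
d=cams.grab_frame("scene");c=cams.grab_frame("wrist")
cv2.imwrite("pics/b5.png",np.hstack([cv2.resize(d["frame"][240:290,325:375,::-1],(390,390),interpolation=cv2.INTER_CUBIC),cv2.resize(c["frame"][200:400,170:370,::-1],(390,390))]))
```

```text
[-0.57850835 -0.19040332  0.37555174] [ 0.53050518 -0.33102365  0.02570382]
```

View pics/b5.png

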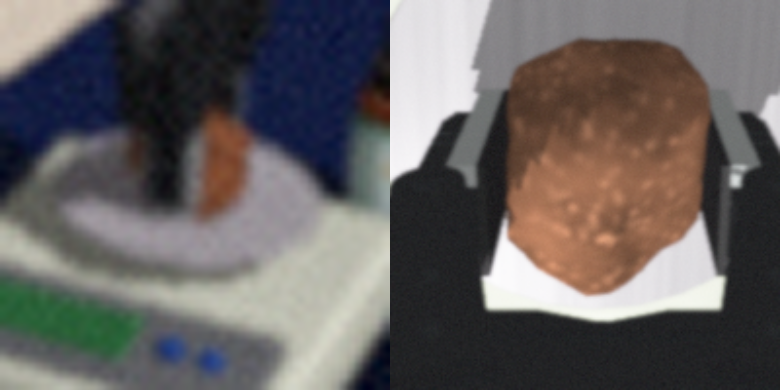

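>>> servo_tool(linear=[[0,0,0.03],[0,0,0.02],[0,0,0],[0,0,0],[0,0,0]], angular=[[0,0,0],[0,0,0],[0,0,0],[0,0,0],[0,0,0]])

```text
time_s: 28.05
eef_pos: [0.5305, -0.331, 0.0233]
ee_rot: [3.141, 0.0, 1.822]
wrist_force: [-0.3, 0.1, 4.6]
width: 0.0404
```

>>> servo_tool(linear=[[0,0,-0.03],[0,0,0],[0,0,0]], angular=[[0,0,0],[0,0,0],[0,0,0]])

```text
time_s: 28.35
eef_pos: [0.5305, -0.331, 0.0244]
ee_rot: [3.141, 0.0, 1.822]
wrist_force: [-0.1, -0.4, 2.2]
width: 0.0398
```

>>> servo_tool(linear=[[0,0,0],[0,0,0],[0,0,0],[0,0,0],[0,0,0]], angular=[[0,0,0],[0,0,0],[0,0,0],[0,0,0],[0,0,0]], grip=0.4)

```text
time_s: 28.85
eef_pos: [0.5301, -0.3308, 0.0241]
ee_rot: [-3.141, -0.0, 1.822]
wrist_force: [0.2, 1.4, 0.7]
width: 0.0595
```

```bash
python3 look3.py pics/b6.png
```

```text
[ 0.5301 -0.3308  0.0241] [-3.141 -0.     1.822] [0.15 1.4  0.7 ] 0.0595 28.85
```

View pics/b6.png

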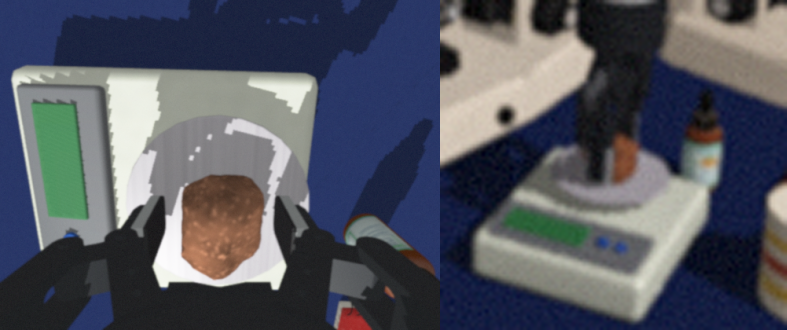

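>>> servo_tool(linear=[[0,0,-0.2],[0,0,-0.4],[0,0,-0.6],[0,0,-0.6],[0,0,-0.5],[0,0,-0.5],[0,0,-0.5],[0,0,-0.5],[0,0,-0.5],[0,0,-0.5],[0,0,-0.5],[0,0,-0.3],[0,0,0],[0,0,0],[0,0,0],[0,0,0],[0,0,0],[0,0,0],[0,0,0],[0,0,0]], angular=[[0,0,0],[0,0,0],[0,0,0],[0,0,0],[0,0,-1],[0,0,-1],[0,0,-1],[0,0,-1],[0,0,-1],[0,0,-1],[0,0,-1],[0,0,-1],[0,0,-1],[0,0,-1],[0,0,-1],[0,0,-1],[0,0,-1],[0,0,-1],[0,0,-1],[0,0,-1]])

```text
time_s: 30.95
eef_pos: [0.5302, -0.3308, 0.3053]
ee_rot: [-3.141, 0.001, 3.105]
wrist_force: [-0.0, -0.0, 0.1]
width: 0.06
```

```bash
python3 look3.py pics/b7.png
```

```text
[ 0.5302 -0.3308  0.3053] [-3.141e+00  1.000e-03  3.105e+00] [-0.02 -0.04  0.14] 0.06 30.95
```

View pics/b7.png

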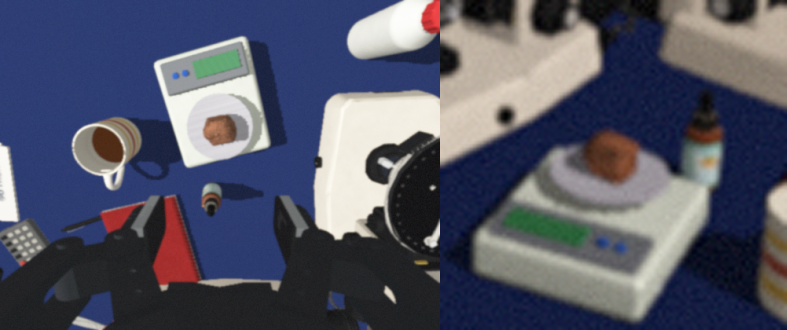

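>>> servo_tool(linear=[[0.3,0.25,0],[0.45,0.38,0],[0.45,0.38,0],[0.45,0.38,0],[0.45,0.38,0],[0.45,0.38,0],[0.45,0.38,0],[0.01,0.5,0],[0.01,0.5,0],[0.01,0.5,0],[0.01,0.5,0],[0.01,0.5,0],[0.01,0.5,0],[0.01,0.5,0],[0.01,0.5,0],[0.01,0.5,0],[0.01,0.5,0],[0.01,0.5,0],[0.01,0.5,0],[0,0.22,0]], angular=[[0,0,-0.33],[0,0,0],[0,0,0],[0,0,0],[0,0,0],[0,0,0],[0,0,0],[0,0,0],[0,0,0],[0,0,0],[0,0,0],[0,0,0],[0,0,0],[0,0,0],[0,0,0],[0,0,0],[0,0,0],[0,0,0],[0,0,0],[0,0,0]], grip=-1)

```text
time_s: 33.05
eef_pos: [0.3802, 0.1107, 0.305]
ee_rot: [3.141, 0.001, 3.128]
wrist_force: [0.1, 0.7, -0.0]
width: 0.0002
```

```bash
python3 look2.py pics/c1.png
```

```text
[0.3802 0.1107 0.305 ] [3.141e+00 1.000e-03 3.128e+00] [ 0.08  0.65 -0.01] 0.0002 33.05
```

View pics/c1.png

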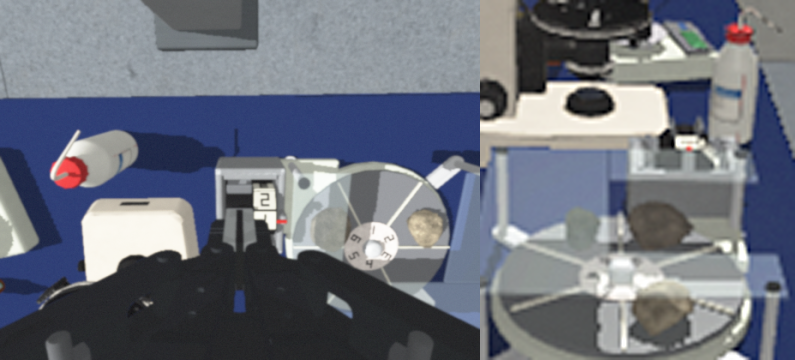

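>>> servo_tool(linear=[[-0.175,0.005,0.46],[-0.175,0.005,0.46],[-0.175,0.005,0.46],[-0.175,0.005,0.46],[-0.175,0.005,0.46],[-0.175,0.005,0.46],[-0.175,0.005,0.46],[-0.175,0.005,0.46],[0,0,0.2],[0,0,0.2],[0,0,0.2],[0,0,0.2],[0,0,0.16],[0,0,0.1],[0,0,0],[0,0,0]], angular=[[0,0,0],[0,0,0],[0,0,0],[0,0,0],[0,0,0],[0,0,0],[0,0,0],[0,0,0],[0,0,0],[0,0,0],[0,0,0],[0,0,0],[0,0,0],[0,0,0],[0,0,0],[0,0,0]])

```text
time_s: 34.75
eef_pos: [0.4507, 0.1102, 0.0676]
ee_rot: [3.142, 0.0, 3.128]
wrist_force: [-0.3, 0.5, 0.5]
width: -0.0002
```

```bash
python3 look2.py pics/c2.png
```

```text
[0.4507 0.1102 0.0676] [3.142 0.    3.128] [-0.31  0.53  0.52] -0.0002 34.75
```

View pics/c2.png

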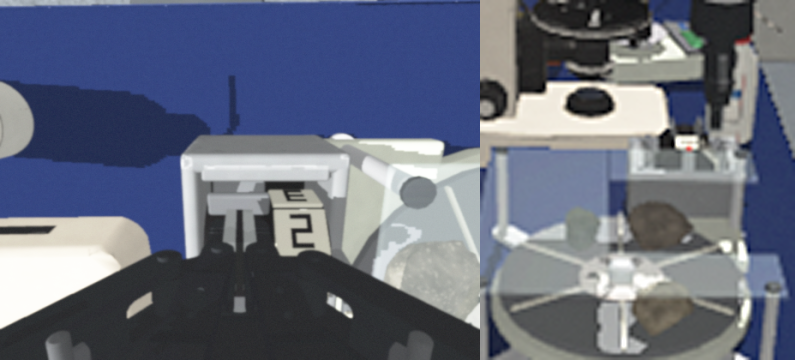

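>>> servo_tool(linear=[[-0.06,0,0],[-0.06,0,0],[-0.06,0,0],[-0.06,0,0],[-0.06,0,0],[-0.06,0,0],[-0.06,0,0],[-0.06,0,0],[-0.06,0,0],[-0.06,0,0],[-0.06,0,0],[-0.06,0,0],[0,0,0],[0,0,0],[0,0,0],[0,0,0]], angular=[[0,0,0],[0,0,0],[0,0,0],[0,0,0],[0,0,0],[0,0,0],[0,0,0],[0,0,0],[0,0,0],[0,0,0],[0,0,0],[0,0,0],[0,0,0],[0,0,0],[0,0,0],[0,0,0]])

```text
time_s: 36.45
eef_pos: [0.4868, 0.1097, 0.0676]
ee_rot: [3.142, 0.001, 3.128]
wrist_force: [0.1, 0.3, -0.4]
width: 0.0001
```

```bash
python3 look2.py pics/c3.png
```

```text
[0.4868 0.1097 0.0676] [3.142e+00 1.000e-03 3.128e+00] [ 0.15  0.34 -0.43] 0.0001 36.45
```

View pics/c3.png

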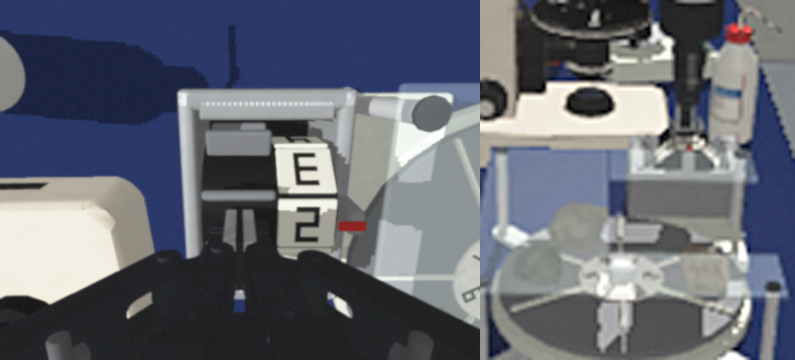

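Number 2 is set; one more step.

>>> servo_tool(linear=[[0,0,-0.25],[0,0,-0.25],[0.24,0,0],[0.24,0,0],[0.24,0,0],[0,0,0.25],[0,0,0.25],[0,0,0],[-0.06,0,0],[-0.06,0,0],[-0.06,0,0],[-0.06,0,0],[-0.06,0,0],[-0.06,0,0],[-0.06,0,0],[-0.06,0,0],[-0.06,0,0],[-0.06,0,0],[-0.06,0,0],[-0.06,0,0]], angular=[[0,0,0],[0,0,0],[0,0,0],[0,0,0],[0,0,0],[0,0,0],[0,0,0],[0,0,0],[0,0,0],[0,0,0],[0,0,0],[0,0,0],[0,0,0],[0,0,0],[0,0,0],[0,0,0],[0,0,0],[0,0,0],[0,0,0],[0,0,0]])

```text
time_s: 38.55
eef_pos: [0.4868, 0.1096, 0.067]
ee_rot: [-3.142, -0.0, 3.128]
wrist_force: [-1.7, -0.8, -0.3]
width: 0.0004
```

```bash
python3 look2.py pics/c4.png
```

```text
[0.4868 0.1096 0.067 ] [-3.142 -0.     3.128] [-1.66 -0.84 -0.28] 0.0004 38.55
```

View pics/c4.png

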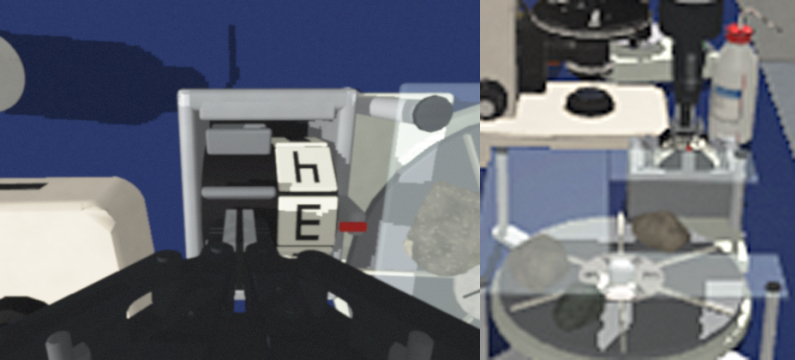

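Number 3 is on top. Lift clear and check from above.

>>> servo_tool(linear=[[0,0,-0.25],[0,0,-0.4],[0,0,-0.6],[0,0,-0.6],[0,0,-0.6],[0,0,-0.6],[0,0,-0.6],[0,0,-0.6],[0,0,-0.6],[0,0.3,0],[0,0.4,0],[0,0.4,0],[0,0.4,0],[0,0.4,0],[0,0.4,0],[0,0.2,0],[0,0,0],[0,0,0]], angular=[[0,0,0],[0,0,0],[0,0,0],[0,0,0],[0,0,0],[0,0,0],[0,0,0],[0,0,0],[0,0,0],[0,0,0],[0,0,0],[0,0,0],[0,0,0],[0,0,0],[0,0,0],[0,0,0],[0,0,0],[0,0,0]])

```text
time_s: 40.45
eef_pos: [0.4881, 0.2344, 0.3098]
ee_rot: [-3.141, 0.0, 3.129]
wrist_force: [-1.1, 0.1, -0.2]
width: -0.0003
```

```bash
python3 look2.py pics/c5.png;python3 - <<'E'
from h import *
from rig import cams
d=cams.grab_frame("scene");cv2.imwrite("pics/c6.png",cv2.resize(d["frame"][180:310,220:430,::-1],None,fx=3.7,fy=3.7,interpolation=cv2.INTER_CUBIC))
E
```

```text
[0.4881 0.2344 0.3098] [-3.141  0.     3.129] [-1.08  0.1  -0.19] -0.0003 40.45
```

View pics/c5.png

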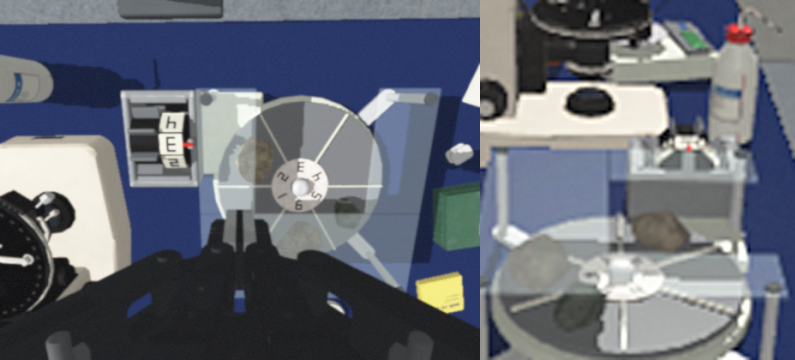

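View pics/c6.png

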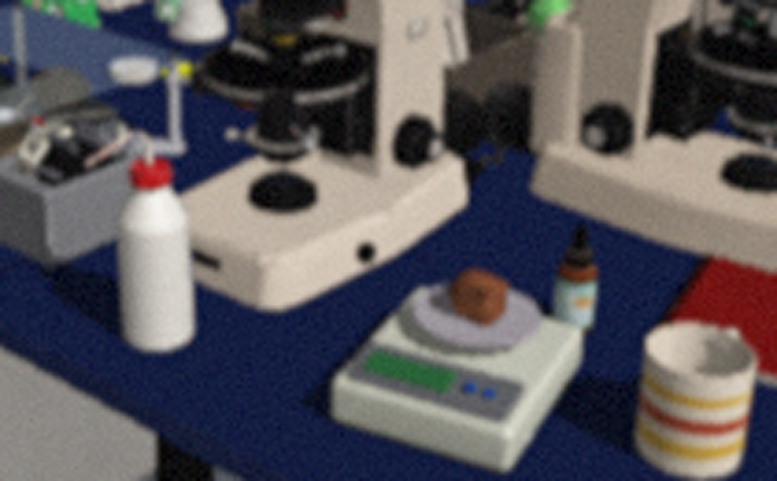

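All is in place: the wheel is on 3, three rocks are on the tray, and the red rock is on the pan. Handing in.

```bash
python3 -c "
from rig import bot
print(bot.hand_in())"
```

```text
the job is handed in; nothing more can be done
None
```

I handed the job in at about 40.5 s. The rust-red rock is on the balance pan, the thumbwheel is back on number 3, and hand-in gave no verdict.

- **What I did:** I rolled the thumbwheel 3→2→1 by pushing its ribs, which brought the red rock from pocket 1 into the slot. I gripped the rock at about 40 mm and carried it in front of the microscope, above the wash bottle. I lowered it onto the pan until I felt about 4.6 N, backed off slightly, let go, and rolled the wheel 1→2→3.
- **Last checks (pictures):** The pointer is at 3 and the other three rocks are on the tray. The red rock lies near the middle of the pan; I judged it about 5 mm off by eye, against the 30 mm allowed. The wash bottle, dropper bottle and mug look unmoved, and the arm is clear of everything.
- **What disagreed:** The fingertips sit about 37 mm behind the reported TCP. The side and wrist pictures both show this, and lowering the tool into the wheel without touching anything fits it. I corrected the heights for it. The closing fingers also pressed with about 5.5 N as they gripped the rock on the tray, while the wheel was set at 1.

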